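# Pry the sensor cover off the dry-block heater

## Task

Take the flat-bladed pry tool out of its stand, put its blade under the sensor cover's front edge at the notch and pry that edge up out of its two spring clips, without pulling the cover by hand. Put the pry tool back upright in its own stand, and lay the loosened cover flat, rib up, in the steel tray. Do not disturb the other things on the bench.

Things in the scene. Friction and masses are not known exactly. Their poses are not given: they have to be found in the camera images.
- heater: white dry-block heater, fixed, 240 (x) x 180 (y) mm. Origin under its centre on the bench, x to its rear (the notch's side is -x, roughly the robot's right), y left, z up. Flat deck 65 mm high; at x = 36 to 112 mm a grey tube block whose lids reach 91 mm. The cover lies in a square recess, flush with the deck, centred at x = -35 mm, y = 0
- notch (a point): on the heater (x = -75, y = 0, 60 mm high): middle of the seated cover's front edge, underside. Here is an open pocket, 22 mm wide, from 17 mm in front of this edge to 12 mm behind it under the cover, floor 18 mm below it; the deck before it is 65 mm high. A blade slanting 40 degrees from vertical, handle leaning to heater -x, passes under the edge
- cover: grey plastic cover, about 60 g, plate 80 x 80 x 5 mm with a rib along x on top (44 long, 16 wide, from 5 to 21 mm above the underside, centred): the rib is the grip. Origin at the centre of the plate's underside; axes as the heater's when seated (front edge at x = -40). Snapped down at its sides by two clips, hooked at its rear edge under a lip
- clips (a point): on the heater, midway between the two round spring clips (steel noses of 6 mm radius in grey blocks 79 mm high, 15 mm behind the cover's front edge, one at each side). About 8 N up at the notch, front edge raised some 12 mm, snaps the cover past them; 18 to 22 mm is ample, over 25 jams the tongue. It then rests on the noses: front edge about 16 mm up, tilted 0.2 rad about y
- lip (a point): on the heater: middle of the front edge of the fixed lip's underside, 66.5 mm high. The cover's rear tongue (44 wide, 7 mm long, 5 thick) lies 4.5 mm under it with 1.5 mm of play above and behind. The cover, once out of the clips, comes out when drawn 12 to 15 mm to heater -x (about level, still tilted) and then lifted
- pry_tool: flat-bladed pry tool, about 90 g, 140 mm long, standing blade down in its stand. Origin at the middle of the blade's end, z along the tool to the handle's top. Blade 12 wide (y) x 2.5 thick (x), to z = 30 mm; shank to 52 mm; flat black handle, 14 thick (x) x 22 wide (y), from z = 55 to 140 mm. Same both ways round
- tool_stand: pry tool's grey stand, fixed: upright pocket, 28 (x) x 38 (y) x 70 mm high outside, 20 x 30 inside, floor 4 mm above the bench; foot 60 x 70 x 4 mm. Origin under its centre, z up. The tool's end stands on that floor, handle from 11 mm below the rim up, wide sides of tool and pocket both along y. A twin stand holds the probe; which is nearer varies
- tray: steel tray, fixed, 150 x 150 mm, 22 mm high, walls and floor 3 mm, empty; origin under its centre, z up
- probe: bystander: probe with a round black handle of 17 mm, 138 mm long, standing in the twin stand; origin at its lower end, z up
- bottle: bystander: amber bottle, radius 32, 150 mm high; origin under its centre
- beaker: bystander: glass beaker, radius 33, 85 mm high; origin under its centre
- tip_box: bystander: pipette tip box 60 x 84 x 46 mm; origin under its centre
- timer: bystander: flat white timer 60 x 60 x 18 mm; origin under its centre

How it is judged:
On the way:
1. the pry tool's blade, under the cover's front edge at the notch, has lifted that edge out of the clips (cover tilted over 0.13 rad) and is still under it, with no finger on the cover (angle between cover's own z axis and vertical above 0.13 rad and contact force between the fingers and cover below 0.5 N and y of pry_tool in the frame of cover between -0.016 and 0.016 m and x of pry_tool in the frame of cover between -0.045 and -0.02 m and z of pry_tool in the frame of cover between -0.025 and 0.002 m and distance between cover and heater below 0.12 m), for 0.1 s.
At the end, for the whole second after the job is handed in: the cover lies flat (within 0.1 rad), rib up and at rest on the tray's floor (underside under 8 mm above the bench, centre within 50 mm of the tray's centre along each of its axes); the pry tool stands at rest in its own stand, blade down, upright within 0.25 rad, its end within 12 mm of the bench (x of cover in the frame of tray between -0.05 and 0.05 m and y of cover in the frame of tray between -0.05 and 0.05 m and z of cover in the frame of tray between 0 and 0.008 m and angle between cover's own z axis and vertical below 0.1 rad and linear speed of each of cover, pry_tool below 0.02 m/s and x of pry_tool in the frame of tool_stand between -0.014 and 0.014 m and y of pry_tool in the frame of tool_stand between -0.019 and 0.019 m and z of pry_tool in the frame of tool_stand between 0 and 0.012 m and angle between pry_tool's own z axis and vertical below 0.25 rad); the robot touches nothing.
It fails at once if the probe, bottle, beaker, pipette tip box or timer is shoved more than 30 mm or tipped over (distance of any of probe, bottle, beaker, tip_box, timer from where it was at the start of the episode above 0.03 m or angle between any of probe, bottle, beaker, tip_box, timer's own z axis and vertical above 0.5 rad).
It fails at once if the fingers press on the cover with over 3 N while it is still snapped down (contact force between the fingers and cover above 3 N and angle between cover's own z axis and vertical below 0.06 rad and distance between cover and heater below 0.08 m).
It also fails if it takes over 64 s, if anything falls off the work surface, if the arm or the gripper's body presses on something with over 40 N, if the wrist force passes 120 N, or if a joint passes its speed limit or range.

## Robot

A 6-joint arm with a two-finger parallel gripper is mounted at the origin on the work surface. World frame = base frame: x ahead of the robot, y to its left, z up, the work surface at z = 0. Lengths are in m, angles in rad, forces in N, time in s.
With the tool pointing down it reaches from about 0.375 to 0.9 m from the base axis. Payload 3.1 kg.
Tool frame: the origin (TCP) lies at the very end of the fingers, on their centre line; the grasp point (between the pads) lies 19 mm behind it (tcp_to_grasp is the distance from the TCP to the grasp point, in m); z points along the fingers, y is the direction in which the jaws open and shut (so a half turn about z gives the same grasp; the last joint's range is limited). The gripper opens to 85 mm and grips with 20 to 120 N. Pads are 22 mm wide; open, the fingers measure 114 mm over their backs; the gripper's body (76 mm by 85 mm) begins 54 mm behind the grasp point. The pads swing forward as they close: fully open they stand 13 mm farther back than shut.
Start: joints at [1.052, 0.527, 1.433, -0, 1.181, -0.178], TCP at [0.208, 0.589, 0.231] pointing down, gripper open.
Joint ranges: [-3.08, 3.08], [-0.75, 2.2], [0.22, 2.44], [-1.43, 4.57], [0, 2.65], [-2.85, 2.85]. Speed limits (rad/s): [2.79, 2.79, 3.14, 3.14, 3.14, 3.14].

## Interface

Orientations are given as a unit quaternion [x, y, z, w].
In Python, from station import sense, snapshot, camera_info, sign_off, tcp_to_grasp gives the robot as it stands.
- The arm moves only by the shell command python3 -m inch 'ROWS' [FORCE]. ROWS is JSON, a list of rows, each a list of 3 entries, a list of its own where there are three numbers: the closure, from -1 (fully open) to 1 (shut), so that 0 is half open, then the shift along the tool's x, y, z normalised to -1 to 1, where 1 is 10 cm, then the turn, a rotation vector about the tool's x, y, z normalised to -1 to 1, where 1 is 360 degrees. In form: [[jaw, [dx, dy, dz], [ax, ay, az]], ...]. A call has 1 to 20 rows; each row is the pose to reach, as a shift and turn from the pose commanded when the call began, along the tool's axes at that moment, turning the shorter way round; what a row does not reach only later rows make up. A row lasts 1/10 s, in which the tool goes at most 50 mm and 8.59 degrees, less where a joint would pass 70% of its speed; a pose out of reach is approached as far as the arm can. A call with a number of a shift or a turn outside -1 to 1 is refused whole. A call with a gripper value outside its range is refused whole. The fingers move at their own pace and stop on an object; FORCE is the grip in N (left out, the last holds). Time passes only in rows, so rows that repeat a pose let the fingers close. It gives the time, the measured TCP pose, the force and the opening at its end, in the units of the state.
- sense(): the state, without advancing time (a new reading comes with each control period).
- snapshot(name): name is "scene" or "side" or "wrist"; returns (picture, depth): 420x560x3 uint8, blue, green, red; 420x560 float32, m along the optical axis (not along the pixel's ray), 0 where there is no reading.
- camera_info(name): a dict with "K" (3x3 intrinsics, pixels), "origin" and "orientation" of the camera in the world. Camera axes: x right, y down, z forward; pixel columns grow to the right and rows downward; lengths in m; the calibration is good to about 2 mm. A picture is of the moment at which its call begins: read the wrist's pose just before it. camera_info takes no time and is no camera call; for the wrist camera it gives the pose at the moment of the call.
- sign_off(): hands the job in, once; it reports no verdict.
The state is a dict: "t": time; "q": joint angles; "qd": joint speeds; "tau": joint torques, N m; "tcp_pos": TCP position; "tool_rot": TCP orientation; "force": force on the tool from outside, world axes, zero at the start; "ft_torque": the same for the moment, N m; "finger_gap": opening from 0.0 (shut) to 1.0 (fully open).
Only numpy, scipy, OpenCV 4.12 (cv2) and the standard library are available. Lean on these libraries where they do the work, as an engineer would, in place of code of your own. Each camera call takes 0.05 s, during which the arm holds its last target.

## Working session

There is one attempt and no reset: what is moved stays moved. The work goes in short steps, Python scripts to look and compute and a shell command to move; the robot and the scene stay as the last step left them, time stands still between calls to the robot, and variables do not carry over. Pictures are saved under pics/ and viewed, and the job is handed in when it is done.

```bash
ls; mkdir -p pics
cat > h.py <<'E'
import numpy as np, cv2
from scipy.spatial.transform import Rotation as R
from station import sense, snapshot, camera_info, sign_off, tcp_to_grasp
def cloud(name,depth,info):
    K=np.array(info["K"]);v,u=np.mgrid[0:420,0:560]
    P=np.stack([(u-K[0,2])/K[0,0]*depth,(v-K[1,2])/K[1,1]*depth,depth],-1)
    return P@R.from_quat(info["orientation"]).as_matrix().T+np.array(info["origin"])
def take(name,fn):
    i=camera_info(name);p,d=snapshot(name)
    cv2.imwrite("pics/"+fn+".png",p);W=cloud(name,d,i);W[d==0]=np.nan
    np.savez("pics/"+fn+".npz",W=W,p=p);return p,W
E
python3 - <<'E'
from h import *
s=sense();print(s)
for n in("scene","side","wrist"):
    i=camera_info(n);print(n,i["origin"],i["orientation"],i["K"][0]);take(n,n+"0")
print(tcp_to_grasp)
E
```

```text
pics
{'t': 0.0, 'q': array([ 1.05248799e+00,  5.28430161e-01,  1.43390940e+00, -1.90720423e-05,
        1.18141298e+00, -1.78494303e-01]), 'qd': array([1.45310013e-03, 1.92907911e-03, 1.09639264e-03, 7.49682948e-05,
       1.04625066e-03, 2.43917195e-03]), 'tau': array([-1.01465612e-03, -4.42338681e+01, -1.78029710e+01, -2.52057362e-04,
        8.23585113e-03,  2.84453208e-06]), 'tcp_pos': array([0.20792967, 0.5886313 , 0.23035349]), 'tool_rot': array([ 1.69087029e-01,  9.85600533e-01, -1.01807079e-03, -3.60399544e-04]), 'force': array([ 0.09122179, -0.4006792 ,  0.41931896]), 'ft_torque': array([ 0.00603686, -0.00292331, -0.01624517]), 'finger_gap': 1.0015912650282581}
scene [ 0.90068438 -0.60772655  1.01995042] [ 0.92738855  0.22482384 -0.07794551 -0.288668  ] [487.30950237   0.         285.51465946]
side [0.10235968 0.44227023 0.67650327] [-0.36140114  0.83231263 -0.38448423  0.16975505] [427.84954558   0.         273.33763208]
wrist [0.13226949 0.61558388 0.37209175] [0.80581182 0.57059094 0.09084681 0.12976957] [308.36074156   0.         279.32745369]
0.0187
```

View pics/scene0.png

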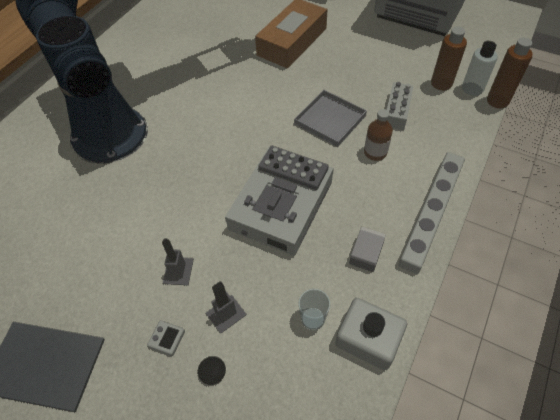

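View pics/side0.png

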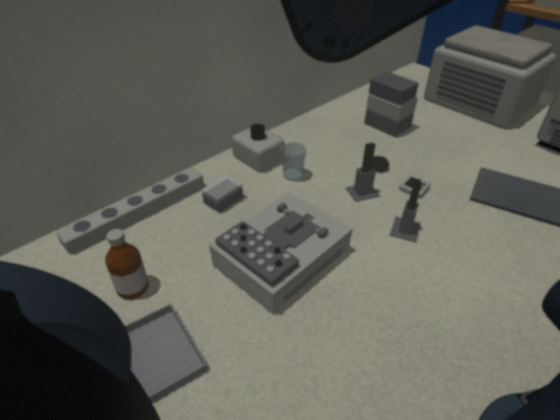

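View pics/wrist0.png

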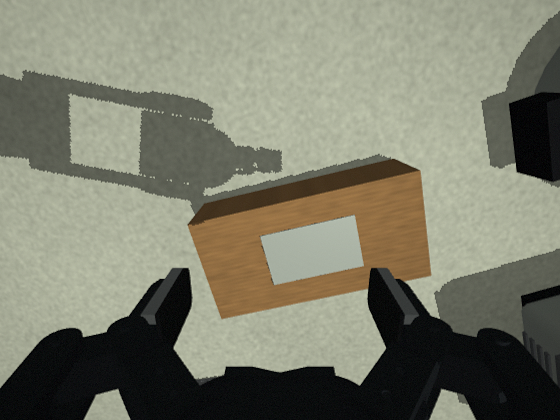

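Run:
```python
from h import *
z=np.load("pics/scene0.npz");W=z["W"];p=z["p"]
for n,(u,v) in dict(st1top=(168,240),st1=(176,262),st1foot=(187,278),st2top=(220,288),st2=(228,305),st2foot=(236,318),heaterL=(232,215),hR=(297,235),heat_tr=(330,185),cover=(274,201),tray=(331,117),beaker=(314,300),tip=(400,105),bottle=(380,125),timer=(165,338),fuse=(368,245)).items():print(n,np.round(W[v,u],3))
a=cv2.resize(p[225:335,140:260],None,fx=6,fy=5,interpolation=cv2.INTER_CUBIC)
a=cv2.convertScaleAbs(a,alpha=1.8);cv2.imwrite("pics/z1.png",a)
b=cv2.convertScaleAbs(cv2.resize(p[140:255,220:340],None,fx=6,fy=5,interpolation=cv2.INTER_CUBIC),alpha=1.5);cv2.imwrite("pics/z2.png",b)
z=np.load("pics/side0.npz");p=z["p"]
b=cv2.convertScaleAbs(cv2.resize(p[135:245,340:440],None,fx=6,fy=5,interpolation=cv2.INTER_CUBIC),alpha=1.5);cv2.imwrite("pics/z3.png",b)
```

```text
st1top [ 0.43  -0.267  0.138]
st1 [ 0.443 -0.279  0.071]
st1foot [ 0.457 -0.278  0.004]
st2top [ 0.587 -0.312  0.143]
st2 [ 0.594 -0.31   0.062]
st2foot [ 0.606 -0.309  0.002]
heaterL [ 0.486 -0.114  0.065]
hR [ 0.646 -0.093  0.063]
heat_tr [0.638 0.115 0.001]
cover [ 0.56  -0.042  0.079]
tray [0.538 0.341 0.001]
beaker [ 0.745 -0.207  0.036]
tip [0.707 0.431 0.044]
bottle [0.702 0.259 0.121]
timer [ 0.5   -0.42   0.017]
fuse [ 0.798 -0.034  0.048]
```

View pics/z1.png

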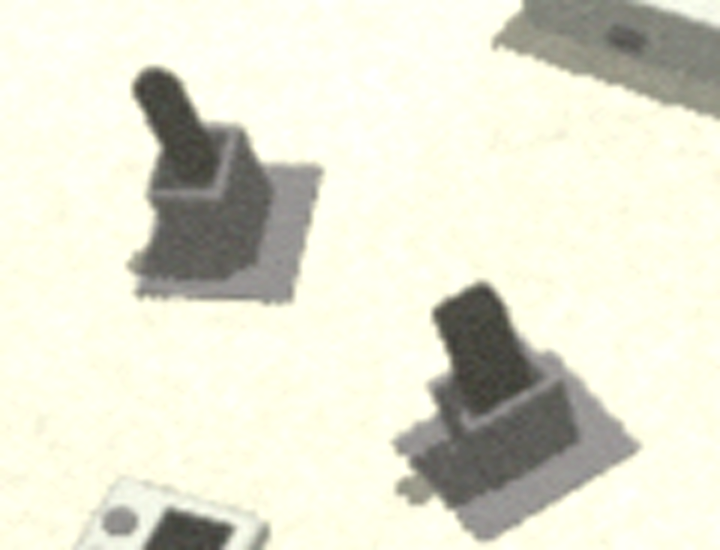

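View pics/z2.png

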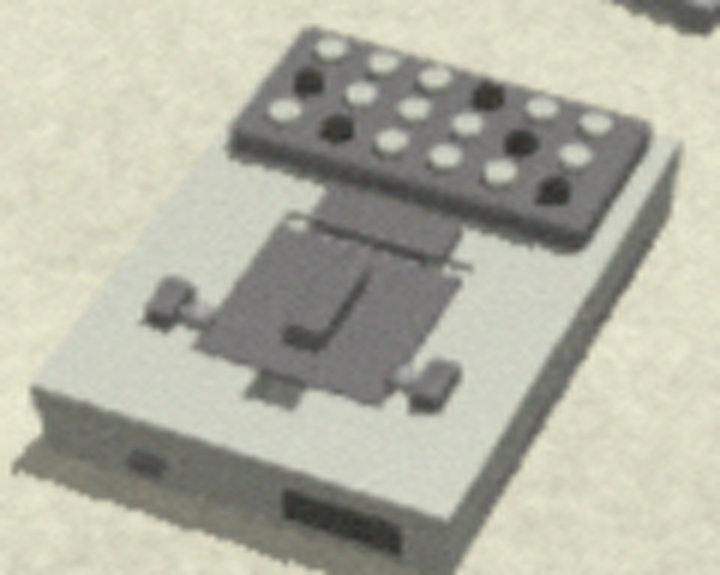

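View pics/z3.png

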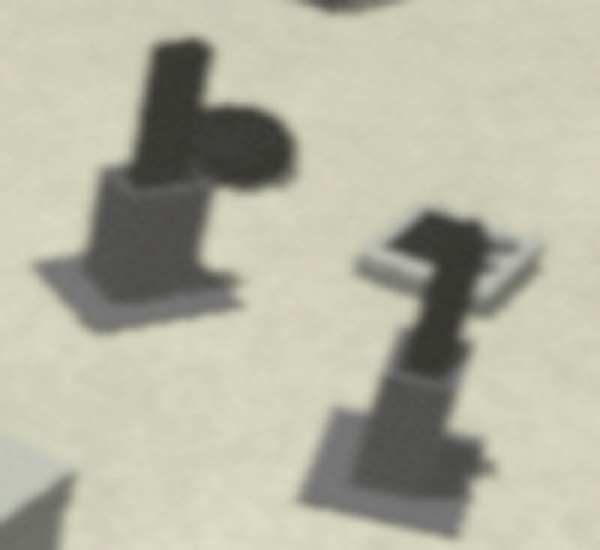

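```bash
cat > fit.py <<'E'
from h import *
P=[np.load(f"pics/{c}0.npz")["W"].reshape(-1,3) for c in("scene","side")]
def sel(c,cx,cy,r,z0,z1):
    W=P[c];return W[(np.hypot(W[:,0]-cx,W[:,1]-cy)<r)&(W[:,2]>z0)&(W[:,2]<z1)]
def rect(n,*a):
    for c in(0,1):
        q=sel(c,*a)
        if len(q)<10: print(n,c,len(q));continue
        # drop outliers: keep points with neighbours
        from scipy.spatial import cKDTree
        t=cKDTree(q[:,:2]);d=t.query(q[:,:2],k=6)[0][:,-1];q=q[d<0.006]
        r=cv2.minAreaRect((q[:,:2]*1000).astype(np.float32))
        print(n,"cam",c,len(q),"ctr",np.round(r[0],1),"size",np.round(r[1],1),"ang",round(r[2],1),"zmed",np.round(np.median(q[:,2])*1000,1))
rect("deck",.56,0,.2,.060,.070)
rect("tubes",.56,.05,.2,.086,.097)
rect("stand2 foot",.594,-.31,.06,.0025,.0075)
rect("stand2 rim",.594,-.31,.04,.062,.078)
rect("handle",.59,-.31,.04,.085,.16)
rect("handletop",.59,-.31,.04,.133,.16)
rect("tray rim",.54,.34,.14,.017,.027)
rect("rib",.56,-.04,.03,.076,.084)
rect("stand1rim",.44,-.28,.04,.062,.078)
rect("tall any",.59,-.31,.06,.01,.16)
E
python3 fit.py
```

```text
deck cam 0 3845 ctr [554.4  -2.4] size [182.4 240.9] ang 3.0 zmed 64.9
deck cam 1 4192 ctr [5.561e+02 1.000e-01] size [182.6 242.4] ang 2.8 zmed 64.3
tubes cam 0 545 ctr [553.6  70.7] size [148.5  63.2] ang 2.9 zmed 89.7
tubes cam 1 688 ctr [551.   73.7] size [137.   60.4] ang 1.8 zmed 90.0
stand2 foot cam 0 356 ctr [ 585.6 -314.4] size [89.2 87.6] ang 35.9 zmed 4.5
stand2 foot cam 1 123 ctr [ 578.3 -307.6] size [68.8 56.2] ang 65.2 zmed 3.6
stand2 rim cam 0 148 ctr [ 580.2 -310.1] size [38.6 30.8] ang 64.8 zmed 69.1
stand2 rim cam 1 129 ctr [ 579.9 -308. ] size [40.7 31.1] ang 63.7 zmed 68.1
handle cam 0 214 ctr [ 580.9 -310.8] size [21.9 15.8] ang 67.5 zmed 129.2
handle cam 1 234 ctr [ 579.7 -307.9] size [22.9 16.7] ang 65.3 zmed 117.3
handletop cam 0 95 ctr [ 580.4 -310.5] size [21.4 14.7] ang 68.4 zmed 142.7
handletop cam 1 63 ctr [ 579.2 -307.9] size [23.2 16.3] ang 56.6 zmed 140.2
tray rim cam 0 175 ctr [539.  329.6] size [153.9 153.3] ang 80.1 zmed 20.4
tray rim cam 1 466 ctr [535.9 307.1] size [ 99.8 153.9] ang 80.0 zmed 20.9
rib cam 0 104 ctr [557.7 -36.2] size [17.3 44.3] ang 5.6 zmed 80.5
rib cam 1 134 ctr [557.1 -34.6] size [17.4 45.2] ang 3.0 zmed 79.8
stand1rim cam 0 133 ctr [ 426. -271.] size [28.9 42.2] ang 24.5 zmed 69.1
stand1rim cam 1 134 ctr [ 425.4 -268.2] size [27.7 39.8] ang 23.7 zmed 68.4
tall any cam 0 603 ctr [ 580.2 -310.1] size [38.6 30.8] ang 64.8 zmed 69.4
tall any cam 1 713 ctr [ 579.6 -308.2] size [41.4 31.7] ang 64.4 zmed 65.5
```

```bash
cat >> h.py <<'E'
D=np.deg2rad
def down(yaw_y_deg):  # tool z down, tool y at yaw
    t=D(yaw_y_deg);y=np.array([np.cos(t),np.sin(t),0]);z=np.array([0,0,-1.]);x=np.cross(y,z)
    return R.from_matrix(np.stack([x,y,z],1))
def rel(pos,rot,ref=None):
    s=sense() if ref is None else ref
    r0=R.from_quat(s["tool_rot"]);p0=np.array(s["tcp_pos"])
    d=r0.inv().apply(np.array(pos)-p0)/0.1
    a=(r0.inv()*rot).as_rotvec()/(2*np.pi)
    return np.round(d,3).tolist(),np.round(a,4).tolist()
E
python3 - <<'E'
from h import *
r=down(-25.5)
for p in((.36,.45,.30),(.52,.1,.30),(.58,-.15,.28),(.58,-.309,.24)):print(p,rel(p,r))
E
```

```text
(0.36, 0.45, 0.3) ([-1.895, -0.803, -0.694], [-0.0002, 0.0002, 0.2668])
(0.52, 0.1, 0.3) ([-4.57, -3.57, -0.69], [-0.0002, 0.0002, 0.2668])
(0.58, -0.15, 0.28) ([-5.969, -5.726, -0.487], [-0.0002, 0.0002, 0.2668])
(0.58, -0.309, 0.24) ([-6.499, -7.225, -0.084], [-0.0002, 0.0002, 0.2668])
```

```bash
python3 -m inch '[[-1,[-0.5,-0.5,-0.35],[0,0,0]],[-1,[-1,-1,-0.7],[0,0,0]],[-1,[-1,-1,-0.7],[0,0,0]]]' && python3 -m inch '[[-1,[-0.35,-0.35,0],[0,0,0]],[-1,[-0.7,-0.7,0],[0,0,0]],[-1,[-1,-1,0],[0,0,0]]]' && python3 -m inch '[[-1,[-0.35,-0.35,0],[0,0,0]],[-1,[-0.7,-0.7,0],[0,0,0]],[-1,[-1,-1,0],[0,0,0]]]'
```

```text
t: 0.45
tcp_pos: [0.2663, 0.4665, 0.2978]
tool_rot: [0.168, 0.986, -0.001, -0.0]
force: [0.9, 0.7, 0.2]
finger_gap: 1.001
t: 0.75
tcp_pos: [0.3275, 0.3382, 0.298]
tool_rot: [0.169, 0.986, -0.0, 0.0]
force: [0.9, 0.5, -0.6]
finger_gap: 1.001
t: 1.05
tcp_pos: [0.3886, 0.2106, 0.2979]
tool_rot: [0.169, 0.986, -0.0, 0.0]
force: [0.8, 0.6, 0.4]
finger_gap: 1.003
```

Good; the arm is out of the side camera's way of the tray soon. Continue.

```bash
python3 -m inch '[[-1,[-0.35,-0.35,0],[0,0,0]],[-1,[-0.7,-0.7,0],[0,0,0]],[-1,[-1,-1,0],[0,0,0]]]' && python3 -m inch '[[-1,[-0.35,-0.35,0],[0,0,0]],[-1,[-0.7,-0.7,0],[0,0,0]],[-1,[-1,-1,0],[0,0,0]]]' && python3 -m inch '[[-1,[-0.35,-0.35,0],[0,0,0.0]],[-1,[-0.7,-0.7,0],[0,0,0.02]],[-1,[-1,-1,0],[0,0,0.05]],[-1,[-1,-1,0],[0,0,0.12]],[-1,[-1,-1,0],[0,0,0.2668]],[-1,[-1,-1,0],[0,0,0.2668]],[-1,[-1,-1,0],[0,0,0.2668]],[-1,[-1,-1,0],[0,0,0.2668]],[-1,[-1,-1,0],[0,0,0.2668]],[-1,[-1,-1,0],[0,0,0.2668]],[-1,[-1,-1,0],[0,0,0.2668]],[-1,[-1,-1,0],[0,0,0.2668]],[-1,[-1,-1,0],[0,0,0.2668]],[-1,[-1,-1,0],[0,0,0.2668]],[-1,[-1,-1,0],[0,0,0.2668]]]'
python3 - <<'E'
from h import *
r=down(-25.5)
print(sense()["q"])
for p in((.58,-.25,.25),(.5799,-.3092,.17)):print(p,rel(p,r))
take("wrist","w1");take("side","s1")
E
```

```text
t: 1.35
tcp_pos: [0.4497, 0.0828, 0.2979]
tool_rot: [0.17, 0.986, -0.0, 0.0]
force: [0.1, 0.7, 0.6]
finger_gap: 0.999
t: 1.65
tcp_pos: [0.5107, -0.045, 0.2977]
tool_rot: [0.17, 0.986, -0.0, 0.0]
force: [1.0, 0.6, 0.1]
finger_gap: 1.0
t: 3.15
tcp_pos: [0.5708, -0.17, 0.2976]
tool_rot: [0.845, 0.534, -0.0, -0.0]
force: [-1.0, -0.6, 0.2]
finger_gap: 1.003
[-4.76943080e-01  4.19938110e-01  1.42766575e+00 -2.32071132e-05
  1.29453220e+00 -3.27757153e-02]
(0.58, -0.25, 0.25) ([-0.683, 0.427, 0.476], [-0.0001, 0.0, 0.0001])
(0.5799, -0.3092, 0.17) ([-1.218, 0.681, 1.276], [-0.0001, 0.0, 0.0001])
```

View pics/w1.png

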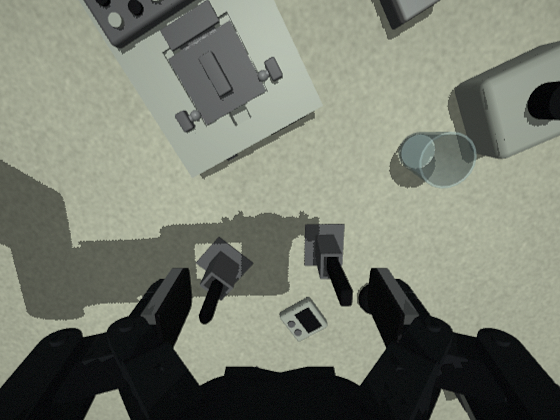

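View pics/s1.png

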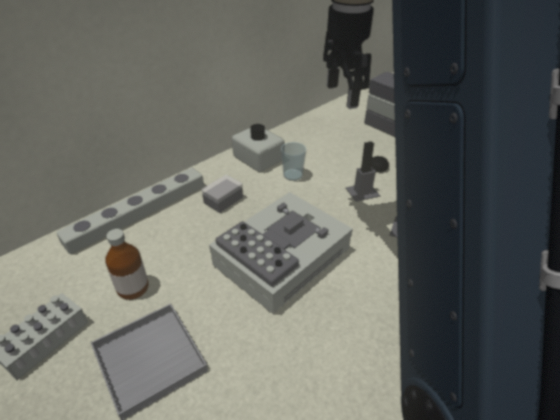

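```bash
sed -e 's/^P=.*/P=[np.load(f"pics\/{c}1.npz")["W"].reshape(-1,3) for c in("w","s")]/' fit.py > fit1.py; python3 fit1.py
```

```text
deck cam 0 19799 ctr [556.  -13.7] size [180.6 216.1] ang 2.9 zmed 64.2
deck cam 1 4189 ctr [5.561e+02 1.000e-01] size [183.2 242.7] ang 3.0 zmed 64.3
tubes cam 0 471 ctr [508.   44.1] size [28.9 62.9] ang 64.8 zmed 90.0
tubes cam 1 692 ctr [548.2  74.8] size [145.8  60.2] ang 2.8 zmed 90.0
stand2 foot cam 0 672 ctr [ 580.9 -310.1] size [68.7 59.5] ang 65.8 zmed 3.4
stand2 foot cam 1 110 ctr [ 569.8 -298.8] size [75.2 42.5] ang 30.0 zmed 3.8
stand2 rim cam 0 342 ctr [ 580.4 -310.5] size [39.1 28.2] ang 65.5 zmed 68.7
stand2 rim cam 1 125 ctr [ 580.  -307.4] size [38.6 29.6] ang 63.5 zmed 68.0
handle cam 0 629 ctr [ 585.  -312.4] size [23.4 16.7] ang 66.0 zmed 128.9
handle cam 1 237 ctr [ 583.9 -309.9] size [25.1 17.2] ang 61.3 zmed 116.8
handletop cam 0 275 ctr [ 586. -313.] size [23.3 14.3] ang 66.8 zmed 142.2
handletop cam 1 60 ctr [ 583.7 -308.3] size [21.9 13.7] ang 40.6 zmed 139.8
tray rim 0 0
tray rim cam 1 841 ctr [540.1 332.2] size [150.  153.3] ang 80.6 zmed 20.9
rib cam 0 672 ctr [557.3 -36.8] size [16.2 43.9] ang 2.8 zmed 80.0
rib cam 1 135 ctr [557.1 -33.9] size [17.4 44.3] ang 2.8 zmed 80.0
stand1rim cam 0 376 ctr [ 426.2 -271.6] size [28.8 38.4] ang 23.6 zmed 68.7
stand1rim 1 0
tall any cam 0 1482 ctr [ 580.3 -310.5] size [39.1 28.2] ang 65.4 zmed 69.9
tall any cam 1 723 ctr [ 578.4 -307.9] size [41.6 32.1] ang 61.1 zmed 65.8
```

Run:
```python
from h import *
r=down(-24.7)
for p in((.5805,-.3104,.20),(.5805,-.3104,.082)):print(p,rel(p,r))
```

```text
(0.5805, -0.3104, 0.2) ([-1.225, 0.691, 0.977], [-0.0001, -0.0, -0.0021])
(0.5805, -0.3104, 0.082) ([-1.226, 0.691, 2.157], [-0.0001, -0.0, -0.0021])
```

```bash
python3 -m inch '[[-1,[-0.35,0.25,0.15],[0,0,0]],[-1,[-0.7,0.5,0.3],[0,0,0]],[-1,[-1,0.691,0.5],[0,0,-0.002]],[-1,[-1,0.691,0.5],[0,0,-0.002]]]'
python3 - <<'E'
from h import *
r=down(-24.7)
for p in((.5805,-.3104,.17),(.5805,-.3104,.082)):print(p,rel(p,r))
E
```

```text
t: 3.65
tcp_pos: [0.5891, -0.2943, 0.2442]
tool_rot: [0.843, 0.537, -0.001, -0.001]
force: [-0.4, 0.6, -0.7]
finger_gap: 0.997
(0.5805, -0.3104, 0.17) ([-0.182, -0.007, 0.743], [-0.0006, 0.0001, -0.0009])
(0.5805, -0.3104, 0.082) ([-0.181, -0.003, 1.623], [-0.0006, 0.0001, -0.0009])
```

```bash
python3 -m inch '[[-1,[-0.2,0,0.2],[0,0,0]],[-1,[-0.2,0,0.5],[0,0,0]],[-1,[-0.2,0,0.75],[0,0,0]],[-1,[-0.2,0,0.75],[0,0,0]],[-1,[-0.2,0,0.75],[0,0,0]]]'
python3 - <<'E'
from h import *
r=down(-24.7)
for p in((.5805,-.3104,.082),):print(p,rel(p,r))
E
```

```text
t: 4.15
tcp_pos: [0.5821, -0.3077, 0.1732]
tool_rot: [0.842, 0.539, 0.0, -0.0]
force: [-0.3, 0.9, 1.5]
finger_gap: 0.998
(0.5805, -0.3104, 0.082) ([-0.031, -0.003, 0.912], [-0.0001, -0.0, -0.0002])
```

```bash
python3 -m inch '[[-1,[-0.03,0,0.3],[0,0,0]],[-1,[-0.03,0,0.6],[0,0,0]],[-1,[-0.03,0,0.91],[0,0,0]],[-1,[-0.03,0,0.91],[0,0,0]]]' && python3 -m inch '[[0,[0,0,0],[0,0,0]],[0.5,[0,0,0],[0,0,0]],[0.7,[0,0,0],[0,0,0]],[1,[0,0,0],[0,0,0]],[1,[0,0,0],[0,0,0]],[1,[0,0,0],[0,0,0]],[1,[0,0,0],[0,0,0]],[1,[0,0,0],[0,0,0]],[1,[0,0,0],[0,0,0]],[1,[0,0,0],[0,0,0]]]' 100
python3 - <<'E'
from h import *
s=sense();print(s["tcp_pos"],s["force"],s["ft_torque"],s["finger_gap"]*85)
take("scene","sc2");take("wrist","w2")
E
```

```text
t: 4.55
tcp_pos: [0.5792, -0.3094, 0.0798]
tool_rot: [0.842, 0.539, -0.001, -0.003]
force: [-0.6, 1.8, 0.4]
finger_gap: 1.001
t: 5.55
tcp_pos: [0.5808, -0.3112, 0.0831]
tool_rot: [0.842, 0.539, 0.0, 0.0]
force: [-1.1, 1.2, 5.3]
finger_gap: 0.148
[ 0.58077977 -0.31119961  0.08306551] [-1.09392357  1.19594879  5.26612777] [0.15274331 0.24718687 0.06393889] 12.61664390724959
```

View pics/w2.png

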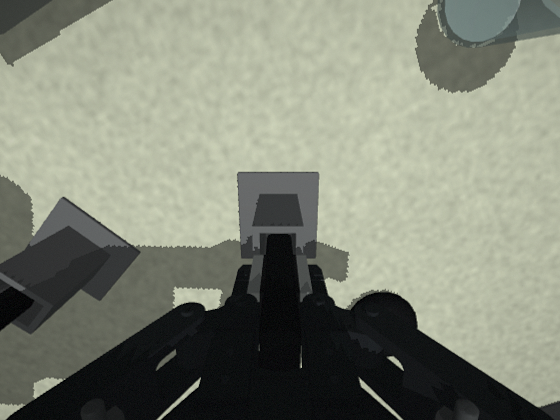

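```bash
python3 -m inch '[[1,[0,0,-0.2],[0,0,0]],[1,[0,0,-0.4],[0,0,0]],[1,[0,0,-0.6],[0,0,0]],[1,[0,0,-0.8],[0,0,0]],[1,[0,0,-1],[0,0,0]],[1,[0,0,-1],[0,0,0]]]'
python3 - <<'E'
from h import *
s=sense();print(s["tcp_pos"],s["force"],s["ft_torque"],s["finger_gap"]*85)
p,_=take("scene","sc3");q,_=take("side","s3")
cv2.imwrite("pics/z4.png",np.hstack([cv2.resize(p[170:330,140:260],None,fx=3.2,fy=3.2),cv2.resize(q[60:220,320:440],None,fx=3.2,fy=3.2)]))
E
```

```text
t: 6.25
tcp_pos: [0.5823, -0.3122, 0.1848]
tool_rot: [0.842, 0.539, 0.001, 0.003]
force: [0.6, -1.2, -1.2]
finger_gap: 0.149
[ 0.58225668 -0.31222572  0.18479601] [ 0.60446864 -1.17978089 -1.19611999] [-0.01369295 -0.02746543  0.01295986] 12.63669094414305
```

View pics/z4.png

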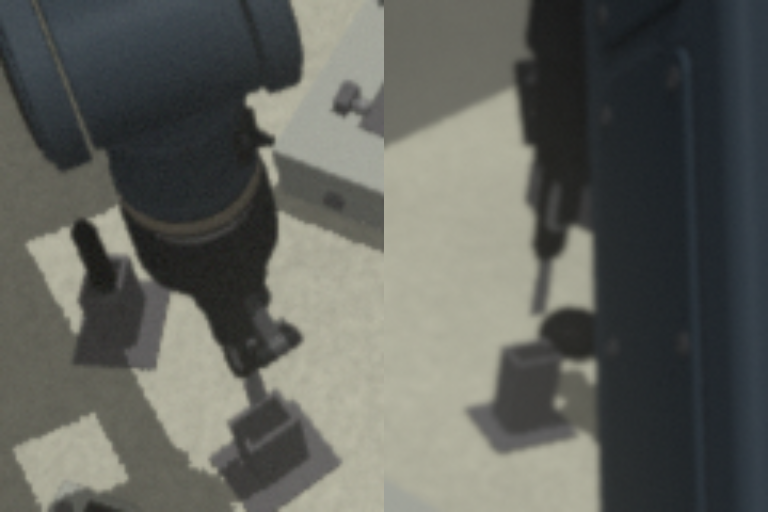

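Run:
```python
from h import *
s=sense();r=R.from_quat(s["tool_rot"]);p0=s["tcp_pos"]
for c in("sc3","s3"):
    W=np.load(f"pics/{c}.npz")["W"].reshape(-1,3)
    q=r.inv().apply(W-p0)*1000
    m=(abs(q[:,0])<30)&(abs(q[:,1])<30)&(q[:,2]>-10)&(q[:,2]<100)
    q=q[m]
    for a in range(-10,100,10):
        k=q[(q[:,2]>=a)&(q[:,2]<a+10)]
        if len(k):print(c,a,len(k),np.round(k.min(0),1),np.round(k.max(0),1),np.round(np.median(k,0),1))
```

```text
sc3 -10 9 [-11.1  -7.5  -9.8] [-6.6 16.6 -3.9] [-10.5   6.2  -8.6]
sc3 0 8 [-10.6  -1.9   0.5] [-6.8  9.6  8.5] [-10.1   7.2   5.4]
sc3 10 12 [-10.7  -1.2  10.4] [-0.8  9.8 18.4] [-8.3  8.1 14.5]
sc3 20 4 [-5.3  5.9 23.2] [ 1.5  7.3 26.3] [-1.5  6.8 24. ]
sc3 30 10 [-3.7  4.1 30.6] [ 4.2  5.2 39.9] [ 0.3  4.3 34.6]
sc3 40 12 [-5.7 -1.  41.2] [ 6.4  5.  49.7] [-0.8  3.5 44.8]
sc3 50 12 [-5.6  2.4 50.4] [ 5.8  4.1 58.9] [-0.2  3.2 56.2]
sc3 60 13 [-5.7  1.  60. ] [ 5.4  3.8 69.3] [-0.6  3.2 65.3]
sc3 70 8 [-5.4  2.5 71.8] [ 6.5  3.3 75.8] [ 0.3  2.7 73.5]
s3 -10 41 [ -6.5 -18.3  -9.9] [13.9 12.6 -1.7] [10.4 -9.5 -6.5]
s3 0 36 [ -8.7 -10.5   0.2] [13.5  8.6  9.3] [ 8.1 -4.8  5.4]
s3 10 42 [ -7.7 -10.5  10. ] [13.9  8.9 19.5] [ 6.8 -5.4 14.4]
s3 20 23 [-8.9 -6.9 20.6] [13.   5.5 29.8] [ 3.6 -3.9 24.6]
s3 30 16 [-3.1 -3.1 30.7] [ 5.9  6.1 40. ] [ 2.9 -1.9 35.7]
s3 40 16 [-1.4 -3.1 40.7] [ 7.5  3.5 50. ] [ 3.6 -0.6 46.2]
s3 50 16 [-3.9 -2.3 51.1] [ 8.7  2.1 59.3] [ 1.5 -0.  55.7]
s3 60 18 [-5.  -2.4 60. ] [ 8.6  3.9 69.7] [ 2.6  0.4 65.4]
s3 70 14 [-4.4 -1.7 70.9] [ 7.4  1.9 79.1] [ 1.7 -0.2 73.6]
s3 80 1 [ 0.7  4.7 81.8] [ 0.7  4.7 81.8] [ 0.7  4.7 81.8]
```

```bash
cat >> h.py <<'E'
HA=D(92.9);hx=np.array([np.cos(HA),np.sin(HA),0]);hy=np.array([-np.sin(HA),np.cos(HA),0]);Z=np.array([0,0,1.])
HC=np.array([.5556,-.0014,0])
NO=HC-0.075*hx+0.060*Z
TIP=np.array([.0003,.0012,.0785])
def pry(a,z,s,lat=0,N=None):  # tip at notch + a*hx + z*Z (mm), slant deg
    s=D(s);u=-np.sin(s)*hx+np.cos(s)*Z
    zt=-u;yt=-(np.cos(s)*hx+np.sin(s)*Z);xt=np.cross(yt,zt)
    r=R.from_matrix(np.stack([xt,yt,zt],1))
    tip=(NO if N is None else N)+a/1e3*hx+z/1e3*Z+lat/1e3*hy
    return tip-r.apply(TIP),r
E
python3 - <<'E'
from h import *
print(sense()["q"],NO)
for t in((-52,57,40),(-26.5,26.3,40),(5.6,-12,40),(8,-5,60),(9,14.5,65)):
    p,r=pry(*t);print(t,p.round(4),r.as_quat().round(3),rel(p,r))
E
```

```text
[-6.61115390e-01  6.27067640e-01  1.39032313e+00  1.33925895e-05
  1.12429235e+00 -2.28301209e-01] [ 0.55939447 -0.07630395  0.06      ]
(-52, 57, 40) [ 0.5642 -0.1777  0.1779] [ 0.939  0.024 -0.009 -0.342] ([1.141, -0.705, 0.037], [0.0998, 0.0603, 0.1657])
(-26.5, 26.3, 40) [ 0.5629 -0.1523  0.1472] [ 0.939  0.024 -0.009 -0.342] ([1.367, -0.824, 0.344], [0.0998, 0.0603, 0.1657])
(5.6, -12, 40) [ 0.5613 -0.1202  0.1089] [ 0.939  0.024 -0.009 -0.342] ([1.651, -0.973, 0.727], [0.0998, 0.0603, 0.1657])
(8, -5, 60) [ 0.5621 -0.1356  0.0953] [ 0.866  0.022 -0.013 -0.5  ] ([1.514, -0.901, 0.863], [0.1493, 0.0903, 0.1563])
(9, 14.5, 65) [ 0.5622 -0.1379  0.1088] [ 0.843  0.021 -0.014 -0.537] ([1.494, -0.891, 0.728], [0.1616, 0.0977, 0.1534])
```

```bash
python3 -m inch '[[1,[0.2,-0.1,-0.3],[0,0,0]],[1,[0.4,-0.3,-0.5],[0.015,0.009,0.025]],[1,[0.6,-0.4,-0.5],[0.03,0.018,0.05]],[1,[0.8,-0.55,-0.5],[0.045,0.027,0.075]],[1,[0.9,-0.7,-0.5],[0.06,0.036,0.1]],[1,[0.9,-0.7,-0.5],[0.075,0.045,0.125]],[1,[0.9,-0.7,-0.5],[0.09,0.054,0.15]],[1,[0.9,-0.7,-0.5],[0.0998,0.0603,0.1657]],[1,[0.9,-0.7,-0.5],[0.0998,0.0603,0.1657]],[1,[0.9,-0.7,-0.5],[0.0998,0.0603,0.1657]],[1,[0.9,-0.7,-0.5],[0.0998,0.0603,0.1657]]]'
python3 - <<'E'
from h import *
s=sense();print(s["q"],s["finger_gap"]*85,s["force"])
for t in((-52,57,40),(-26.5,26.3,40),(5.6,-12,40)):
    p,r=pry(*t);print(t,p.round(4),rel(p,r))
take("wrist","w4");take("scene","sc4");take("side","s4")
E
```

```text
t: 7.45
tcp_pos: [0.5535, -0.2006, 0.229]
tool_rot: [0.939, 0.022, -0.01, -0.343]
force: [-0.8, 0.3, -0.0]
finger_gap: 0.155
[-0.76986765  0.68878814  1.3297868   0.45645686  1.66668331  0.66992585] 13.13361687109542 [-0.757173    0.31885476 -0.00531942]
(-52, 57, 40) [ 0.5642 -0.1777  0.1779] ([0.121, 0.159, 0.534], [-0.0005, 0.0003, -0.0007])
(-26.5, 26.3, 40) [ 0.5629 -0.1523  0.1472] ([0.122, 0.162, 0.934], [-0.0005, 0.0003, -0.0007])
(5.6, -12, 40) [ 0.5613 -0.1202  0.1089] ([0.122, 0.164, 1.433], [-0.0005, 0.0003, -0.0007])
```

View pics/w4.png

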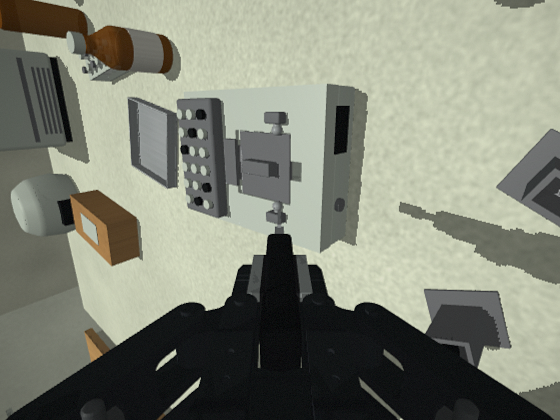

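View pics/s4.png

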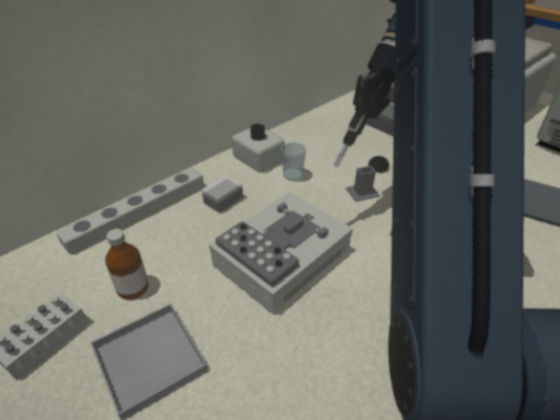

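View pics/sc4.png

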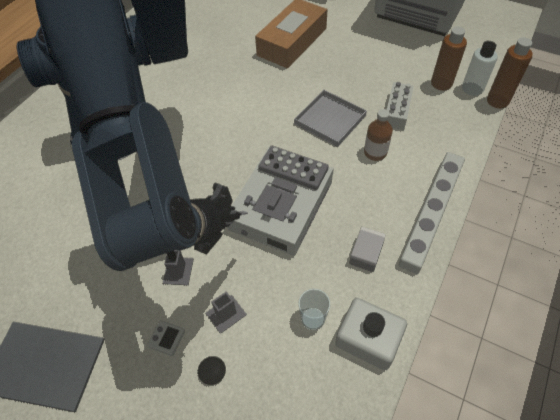

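Run:
```python
from h import *
for c in("w4","w1","sc4","s4"):
    W=np.load(f"pics/{c}.npz")["W"];q=W-HC
    X=np.stack([q@hx,q@hy,W[...,2]],-1)*1000
    f=X.reshape(-1,3)
    k=f[(f[:,0]>-100)&(f[:,0]<-65)&(abs(f[:,1])<20)&(f[:,2]>38)&(f[:,2]<58)]
    rb=f[(f[:,0]>-65)&(f[:,0]<0)&(abs(f[:,1])<15)&(f[:,2]>76)&(f[:,2]<86)]
    dk=f[(abs(f[:,0])<130)&(abs(f[:,1])<100)&(f[:,2]>60)&(f[:,2]<70)]
    print(c,"pocket",len(k),k.min(0).round(1) if len(k) else'',k.max(0).round(1) if len(k) else'')
    for n,a in(("rib",rb),("deck",dk)):
        lo,hi=np.percentile(a,[.5,99.5],axis=0);print("  ",n,len(a),lo.round(1),hi.round(1),((lo+hi)/2).round(1))
s=sense();r=R.from_quat(s["tool_rot"]);p0=s["tcp_pos"]
for c in("sc4","s4"):
    W=np.load(f"pics/{c}.npz")["W"].reshape(-1,3)
    q=r.inv().apply(W-p0)*1000
    q=q[(abs(q[:,0])<15)&(abs(q[:,1])<15)&(q[:,2]>20)&(q[:,2]<100)]
    for a in range(20,100,10):
        k=q[(q[:,2]>=a)&(q[:,2]<a+10)]
        if len(k):print(c,a,len(k),np.round(k.min(0),1),np.round(k.max(0),1),np.round(np.median(k,0),1))
```

```text
w4 pocket 135 [-84.8  -5.2  39.7] [-65.   12.1  57.6]
   rib 390 [-57.9  -7.4  76.4] [-13.7   8.4  81.6] [-35.8   0.5  79. ]
   deck 13773 [-120.5  -88.8   60.5] [95.6 89.5 69.5] [-12.5   0.3  65. ]
w1 pocket 274 [-91.9  -8.7  38.8] [-74.2  13.4  57.6]
   rib 672 [-57.2  -7.9  77. ] [-13.9   7.9  82.2] [-35.5   0.   79.6]
   deck 19811 [-119.5  -88.9   61.3] [72.8 89.5 69.1] [-23.3   0.3  65.2]
sc4 pocket 38 [-84.9  -3.   38.1] [-65.9  12.8  57.7]
   rib 113 [-56.5  -8.2  76.1] [-12.8   8.5  84.2] [-34.6   0.2  80.2]
   deck 3703 [-120.1  -89.5   60.3] [111.9  90.1  69.7] [-4.1  0.3 65. ]
s4 pocket 27 [-93.5 -12.6  45.6] [-83.8   2.7  57.1]
   rib 133 [-55.1  -8.1  76.2] [-10.7   8.5  83.1] [-32.9   0.2  79.6]
   deck 4212 [-118.5  -89.6   60.3] [121.6  89.9  69.7] [ 1.6  0.2 65. ]
sc4 20 3 [ 3.  -6.4 20.2] [10.4  4.1 23.9] [ 9.7 -4.9 20.8]
sc4 40 7 [-3.7 -2.6 42. ] [ 3.7  1.6 49.4] [ 2.5 -2.4 46.9]
sc4 50 6 [-4.6 -1.1 50.3] [ 5.5  1.7 59.5] [ 4.6 -0.3 53.3]
sc4 60 5 [-4.  -1.1 60.7] [ 4.8  0.4 67.8] [ 1.7 -1.  66.3]
sc4 70 7 [-2.2 -1.3 70.2] [ 5.3  1.3 79.4] [ 2.  -0.8 73.5]
sc4 80 1 [ 3.6 -0.4 80.3] [ 3.6 -0.4 80.3] [ 3.6 -0.4 80.3]
s4 20 53 [-10.6 -10.1  20. ] [11.8  8.3 29.4] [-3.1 -5.  24.2]
s4 30 25 [-8. -5. 30.] [ 4.3  1.4 39.1] [-0.6 -2.8 34.4]
s4 40 27 [-3.5 -7.1 40. ] [ 5.6  5.  50. ] [-1.2 -2.9 45.1]
s4 50 27 [-5.5 -3.6 50.6] [ 6.3  1.9 59.8] [-0.  -0.7 55.2]
s4 60 27 [-6.  -3.4 60.6] [ 7.3  0.7 69.8] [ 0.9 -0.7 65.2]
s4 70 29 [-5.6 -3.4 70.6] [ 7.   2.3 79.8] [ 0.6 -1.  75.2]
```

```bash
python3 -m inch '[[1,[0.12,0.16,0.1],[0,0,0]],[1,[0.12,0.16,0.3],[0,0,0]],[1,[0.12,0.16,0.53],[0,0,0]],[1,[0.12,0.16,0.53],[0,0,0]],[1,[0.12,0.16,0.53],[0,0,0]]]'
python3 - <<'E'
from h import *
for t in((-52,57,40),(-26.5,26.3,40),(5.6,-12,40)):
    p,r=pry(*t);print(t,p.round(4),rel(p,r))
E
```

```text
t: 8.1
tcp_pos: [0.566, -0.177, 0.1813]
tool_rot: [0.939, 0.025, -0.009, -0.342]
force: [0.4, -0.3, -0.7]
finger_gap: 0.152
(-52, 57, 40) [ 0.5642 -0.1777  0.1779] ([-0.018, 0.027, 0.023], [0.0001, 0.0002, 0.0002])
(-26.5, 26.3, 40) [ 0.5629 -0.1523  0.1472] ([-0.018, 0.028, 0.422], [0.0001, 0.0002, 0.0002])
(5.6, -12, 40) [ 0.5613 -0.1202  0.1089] ([-0.017, 0.029, 0.921], [0.0001, 0.0002, 0.0002])
```

```bash
python3 -m inch '[[1,[-0.015,0.025,0.1],[0,0,0]],[1,[-0.015,0.025,0.25],[0,0,0]],[1,[-0.015,0.025,0.42],[0,0,0]],[1,[-0.015,0.025,0.42],[0,0,0]],[1,[-0.015,0.025,0.42],[0,0,0]]]'
python3 - <<'E'
from h import *
for t in((-26.5,26.3,40),(5.6,-12,40)):
    p,r=pry(*t);print(t,p.round(4),rel(p,r))
p,W=take("wrist","w5");q,W2=take("side","s5");take("scene","sc5")
cv2.imwrite("pics/z5.png",np.hstack([cv2.resize(p[60:300,180:380],None,fx=2,fy=2),cv2.resize(q[140:260,270:370],None,fx=4,fy=4)]))
s=sense();r=R.from_quat(s["tool_rot"]);p0=s["tcp_pos"]
for c in("sc5","s5"):
    W=np.load(f"pics/{c}.npz")["W"].reshape(-1,3)
    q=r.inv().apply(W-p0)*1000
    q=q[(abs(q[:,0])<15)&(abs(q[:,1])<12)&(q[:,2]>40)&(q[:,2]<90)]
    for a in range(40,90,10):
        k=q[(q[:,2]>=a)&(q[:,2]<a+10)]
        if len(k):print(c,a,len(k),np.round(k.min(0),1),np.round(k.max(0),1),np.round(np.median(k,0),1))
E
```

```text
t: 8.6
tcp_pos: [0.5632, -0.1531, 0.1475]
tool_rot: [0.939, 0.024, -0.008, -0.342]
force: [-0.1, 0.1, -0.7]
finger_gap: 0.153
(-26.5, 26.3, 40) [ 0.5629 -0.1523  0.1472] ([-0.002, -0.004, 0.008], [0.0001, -0.0001, 0.0001])
(5.6, -12, 40) [ 0.5613 -0.1202  0.1089] ([-0.002, -0.004, 0.507], [0.0001, -0.0001, 0.0001])
sc5 40 4 [-1.2 -3.5 45.3] [ 5.   1.5 49.6] [ 4.1 -1.8 47.3]
sc5 50 5 [-0.6 -3.3 51.9] [ 6.6 -0.6 59.2] [ 3.8 -2.3 54.5]
sc5 60 6 [-1.5 -2.4 61.3] [ 6.1  1.  69.7] [ 4.3 -1.9 68.9]
sc5 70 4 [-6.4 -2.6 75.2] [ 6.  -1.3 79.8] [-2.1 -1.5 76.3]
s5 40 22 [-3.9 -6.3 40.4] [ 5.2  4.3 49.8] [-0.4 -2.8 45.2]
s5 50 24 [-4.6 -4.7 50.8] [ 7.1  2.  59.6] [ 0.2 -1.8 55.3]
s5 60 24 [-4.5 -5.9 60.6] [ 6.5  2.6 69.3] [-0.1 -1.1 64.7]
s5 70 27 [-5.3 -6.  70.1] [ 7.8  0.2 79.7] [-0.6 -2.  74.9]
s5 80 1 [ 4.4 -0.6 80.1] [ 4.4 -0.6 80.1] [ 4.4 -0.6 80.1]
```

View pics/z5.png

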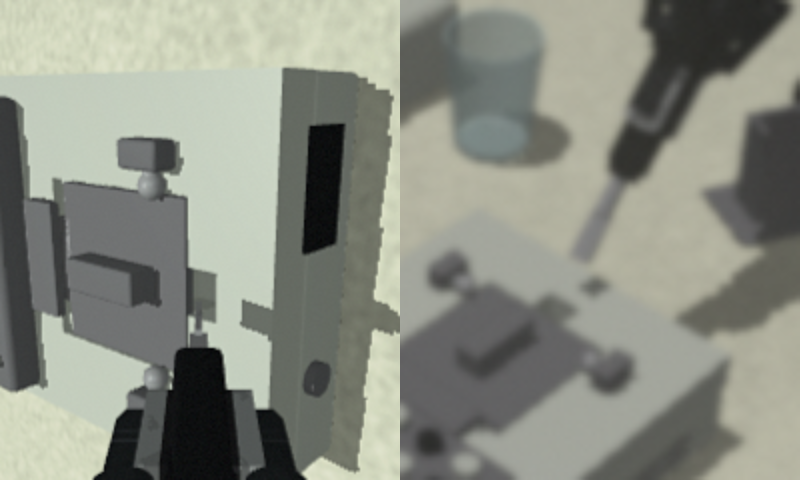

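```bash
python3 -m inch '[[1,[0,0.006,0.1],[0,0,0]],[1,[0,0.006,0.2],[0,0,0]],[1,[0,0.006,0.3],[0,0,0]],[1,[0,0.006,0.4],[0,0,0]],[1,[0,0.006,0.5],[0,0,0]],[1,[0,0.006,0.5],[0,0,0]],[1,[0,0.006,0.5],[0,0,0]]]'
python3 - <<'E'
from h import *
TIP[1]=.0003
for t in((5.6,-12,40),(7,-8,50),(8,-5,60),(9,8,65),(9,14.5,65)):
    p,r=pry(*t);print(t,p.round(4),rel(p,r))
p,W=take("wrist","w6");q,W2=take("side","s6");k,_=take("scene","sc6")
cv2.imwrite("pics/z6.png",np.hstack([cv2.resize(p[100:260,200:330],None,fx=3,fy=3),cv2.resize(q[140:260,270:370],None,fx=4,fy=4)]))
print(sense()["force"],sense()["q"])
E
```

```text
t: 9.45
tcp_pos: [0.5613, -0.1206, 0.1082]
tool_rot: [0.939, 0.024, -0.009, -0.342]
force: [-0.6, 0.7, -0.2]
finger_gap: 0.152
(5.6, -12, 40) [ 0.5614 -0.1209  0.1083] ([0.001, 0.002, -0.003], [-0.0001, 0.0001, -0.0])
(7, -8, 50) [ 0.5618 -0.1292  0.1027] ([0.001, 0.102, -0.013], [0.0277, 0.0001, -0.0])
(8, -5, 60) [ 0.5621 -0.1361  0.0945] ([0.001, 0.207, 0.005], [0.0555, 0.0001, -0.0])
(9, 8, 65) [ 0.5622 -0.1383  0.1014] ([0.001, 0.179, -0.062], [0.0694, 0.0001, -0.0])
(9, 14.5, 65) [ 0.5622 -0.1383  0.1079] ([0.0, 0.137, -0.112], [0.0694, 0.0001, -0.0])
[ 0.55245806 -0.35812307 -0.04965262] [-0.67108854  0.80535719  1.49161728  0.51414494  1.37752775  0.60843275]
```

View pics/z6.png

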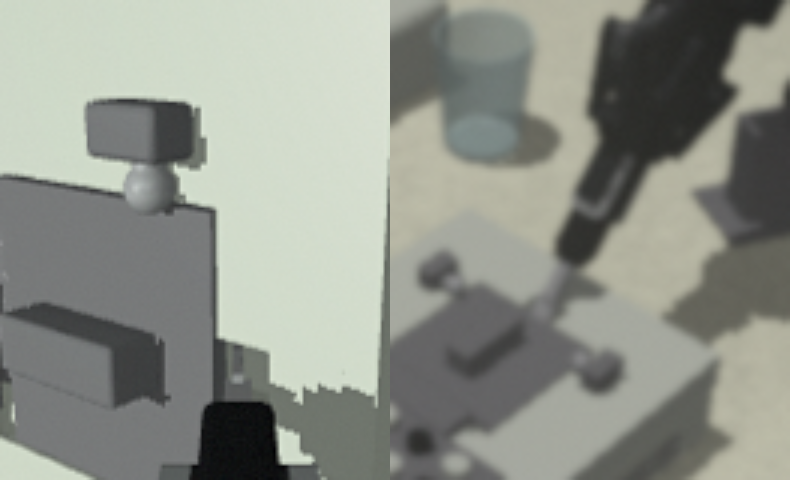

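```bash
python3 -m inch '[[1,[0,0.05,-0.006],[0.014,0,0]],[1,[0,0.1,-0.013],[0.0277,0,0]],[1,[0,0.155,-0.004],[0.0416,0,0]],[1,[0,0.207,0.005],[0.0555,0,0]],[1,[0,0.207,0.005],[0.0555,0,0]]]'
python3 - <<'E'
from h import *
TIP[1]=.0003
for t in((8,-5,60),(9,3,65),(9,8,65),(9,14.5,65)):
    p,r=pry(*t);print(t,p.round(4),rel(p,r))
s=sense();print(s["force"],s["ft_torque"],s["q"])
q,W2=take("side","s7")
E
```

```text
t: 10.1
tcp_pos: [0.5619, -0.1382, 0.0927]
tool_rot: [0.865, 0.02, -0.013, -0.501]
force: [-0.1, 0.5, -1.0]
finger_gap: 0.148
(8, -5, 60) [ 0.5621 -0.1361  0.0945] ([0.003, -0.026, 0.009], [-0.0003, -0.0003, -0.0005])
(9, 3, 65) [ 0.5622 -0.1383  0.0964] ([0.003, -0.032, -0.019], [0.0136, -0.0003, -0.0005])
(9, 8, 65) [ 0.5622 -0.1383  0.1014] ([0.003, -0.075, -0.044], [0.0136, -0.0003, -0.0005])
(9, 14.5, 65) [ 0.5622 -0.1383  0.1079] ([0.003, -0.131, -0.077], [0.0136, -0.0003, -0.0005])
[-0.13597244  0.50952265 -0.99078064] [-0.47305968 -0.02936684  0.00803234] [-0.762448    0.98807985  1.36538786  0.64323612  1.66496712  0.51468024]
```

```bash
python3 -m inch '[[1,[0,-0.02,-0.01],[0.007,0,0]],[1,[0,-0.035,-0.019],[0.0136,0,0]],[1,[0,-0.055,-0.032],[0.0136,0,0]],[1,[0,-0.075,-0.044],[0.0136,0,0]],[1,[0,-0.075,-0.044],[0.0136,0,0]]]'
python3 - <<'E'
from h import *
TIP[1]=.0003
for t in((9,8,65),(9,14.5,65)):
    p,r=pry(*t);print(t,p.round(4),rel(p,r))
s=sense();print(s["force"],s["ft_torque"])
q,W2=take("side","s8");p,_=take("wrist","w8")
cv2.imwrite("pics/z8.png",np.hstack([cv2.resize(p[100:260,200:330],None,fx=3,fy=3),cv2.resize(q[140:260,270:370],None,fx=4,fy=4)]))
E
```

```text
t: 10.65
tcp_pos: [0.5624, -0.1361, 0.1047]
tool_rot: [0.844, 0.022, -0.013, -0.535]
force: [0.2, -0.5, -0.2]
finger_gap: 0.148
(9, 8, 65) [ 0.5622 -0.1383  0.1014] ([-0.003, 0.039, -0.005], [0.0007, 0.0, 0.0002])
(9, 14.5, 65) [ 0.5622 -0.1383  0.1079] ([-0.003, -0.02, -0.033], [0.0007, 0.0, 0.0002])
[ 0.24943003 -0.50162682 -0.22618064] [-0.65716832  0.00151629  0.00188341]
```

View pics/z8.png

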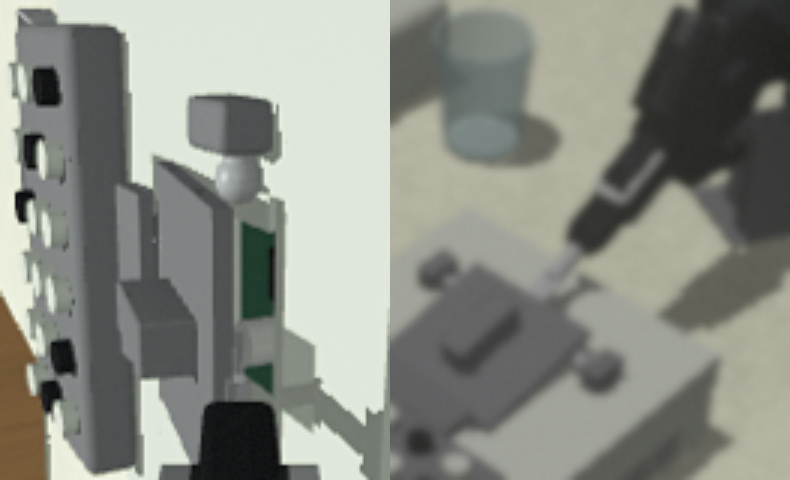

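```bash
cat >> h.py <<'E'
def tilt(fn):
    W=np.load(f"pics/{fn}.npz")["W"];q=W-HC
    f=(np.stack([q@hx,q@hy,W[...,2]],-1)*1000).reshape(-1,3)
    # plate top, sides of rib; initial guess then RANSAC-ish plane z=a+bx
    for lo,hi in((10.5,36),(-36,-10.5)):
        k=f[(f[:,0]>-72)&(f[:,0]<0)&(f[:,1]>lo)&(f[:,1]<hi)&(f[:,2]>60)&(f[:,2]<95)]
        if len(k)<30: print(fn,lo,len(k));continue
        for _ in range(6):
            c=np.polyfit(k[:,0],k[:,2],1);e=k[:,2]-np.polyval(c,k[:,0]);k=k[abs(e)<max(2,1.5*e.std())]
        print(fn,lo,len(k),"tilt",(-np.arctan(c[0])).round(3),"top z at x=-75:",np.polyval(c,-75).round(1),"raised",(np.polyval(c,-75)-65).round(1),"x min",k[:,0].min().round(1))
E
python3 - <<'E'
from h import *
for f in("s5","s7","s8","w8"):tilt(f)
E
```

```text
s5 10.5 262 tilt 0.002 top z at x=-75: 64.3 raised -0.7 x min -71.9
s5 -36 190 tilt -0.0 top z at x=-75: 64.2 raised -0.8 x min -71.7
s7 10.5 273 tilt 0.0 top z at x=-75: 64.3 raised -0.7 x min -71.7
s7 -36 191 tilt 0.0 top z at x=-75: 64.4 raised -0.6 x min -71.9
s8 10.5 300 tilt 0.198 top z at x=-75: 82.0 raised 17.0 x min -71.1
s8 -36 211 tilt 0.205 top z at x=-75: 82.4 raised 17.4 x min -71.5
w8 10.5 231 tilt 0.194 top z at x=-75: 81.3 raised 16.3 x min -66.2
w8 -36 571 tilt 0.189 top z at x=-75: 81.1 raised 16.1 x min -72.0
```

```bash
python3 -m inch '[[1,[0,-0.014,-0.007],[0,0,0]],[1,[0,-0.027,-0.013],[0,0,0]],[1,[0,-0.027,-0.013],[0,0,0]],[1,[0,-0.027,-0.013],[0,0,0]]]'
python3 - <<'E'
from h import *
s=sense();r=R.from_quat(s["tool_rot"]);print(s["force"],s["ft_torque"])
take("side","s9");tilt("s9");print("tip rel notch",((s["tcp_pos"]+r.apply([0,.0003,.0785])-NO)@np.stack([hx,hy,Z],1)*1000).round(1))
print(r.inv().apply([0,0,-.1]).round(3),r.inv().apply(-hx*.1).round(3))
E
```

```text
t: 11.15
tcp_pos: [0.5621, -0.1366, 0.1065]
tool_rot: [0.844, 0.021, -0.014, -0.536]
force: [0.5, -0.5, -0.9]
finger_gap: 0.151
[ 0.45114076 -0.45869563 -0.89707627] [-0.64238126 -0.04696553 -0.00228149]
s9 10.5 314 tilt 0.214 top z at x=-75: 83.7 raised 18.7 x min -71.2
s9 -36 214 tilt 0.207 top z at x=-75: 83.6 raised 18.6 x min -70.3
tip rel notch [10.6  0.3 12.9]
[0.    0.091 0.042] [ 0.     0.042 -0.091]
```

```bash
python3 -m inch '[[1,[0,0.032,0.015],[0,0,0]],[1,[0,0.064,0.029],[0,0,0]],[1,[0,0.064,0.029],[0,0,0]],[1,[0,0.064,-0.1],[0,0,0]],[1,[0,0.064,-0.25],[0,0,0]],[1,[0,0.064,-0.5],[0,0,0]],[1,[0,0.064,-0.8],[0,0,0]],[1,[0,0.064,-0.8],[0,0,0]]]'
python3 - <<'E'
from h import *
s=sense();print(s["force"],s["q"])
take("side","s10");tilt("s10");take("wrist","w10");tilt("w10")
r=down(-24.7)
for p in((.5805,-.22,.23),(.5808,-.3112,.20),(.5808,-.3112,.0831)):print(p,rel(p,r))
E
```

```text
t: 12.0
tcp_pos: [0.5672, -0.2174, 0.1366]
tool_rot: [0.845, 0.021, -0.01, -0.533]
force: [1.0, 0.3, -0.3]
finger_gap: 0.154
[ 1.03374334  0.29390093 -0.28749538] [-0.84469661  1.00926607  1.19147337  0.64231251  1.88849301  0.55996713]
s10 10.5 307 tilt 0.176 top z at x=-75: 80.1 raised 15.1 x min -70.9
s10 -36 223 tilt 0.163 top z at x=-75: 79.7 raised 14.7 x min -71.6
w10 10.5 249 tilt 0.173 top z at x=-75: 79.5 raised 14.5 x min -72.0
w10 -36 339 tilt 0.173 top z at x=-75: 79.5 raised 14.5 x min -72.0
(0.5805, -0.22, 0.23) ([0.143, -0.826, -0.47], [-0.1609, -0.0979, -0.1539])
(0.5808, -0.3112, 0.2) ([0.101, -0.166, -1.166], [-0.1609, -0.0979, -0.1539])
(0.5808, -0.3112, 0.0831) ([0.099, 0.891, -0.668], [-0.1609, -0.0979, -0.1539])
```

View pics/s10.png

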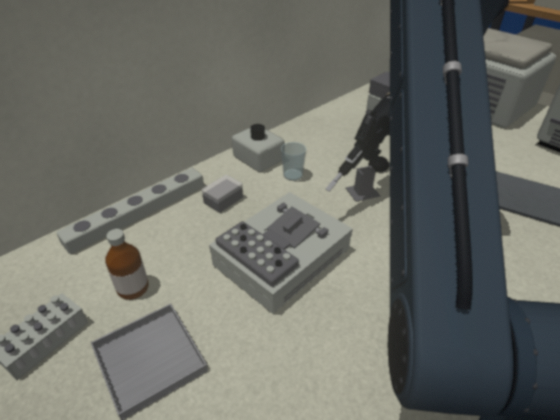

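```bash
python3 -m inch '[[1,[0.02,-0.3,-0.1],[0,0,0]],[1,[0.05,-0.6,-0.2],[-0.0146,-0.0089,-0.014]],[1,[0.1,-0.826,-0.47],[-0.0293,-0.0178,-0.028]],[1,[0.14,-0.826,-0.47],[-0.0439,-0.0267,-0.042]],[1,[0.14,-0.826,-0.47],[-0.0585,-0.0356,-0.056]],[1,[0.14,-0.826,-0.47],[-0.0731,-0.0445,-0.07]],[1,[0.14,-0.826,-0.47],[-0.0878,-0.0534,-0.084]],[1,[0.14,-0.826,-0.47],[-0.1024,-0.0623,-0.098]],[1,[0.14,-0.826,-0.47],[-0.117,-0.0712,-0.112]],[1,[0.14,-0.826,-0.47],[-0.1316,-0.0801,-0.126]],[1,[0.14,-0.826,-0.47],[-0.1463,-0.089,-0.14]],[1,[0.14,-0.826,-0.47],[-0.1609,-0.0979,-0.1539]],[1,[0.14,-0.826,-0.47],[-0.1609,-0.0979,-0.1539]],[1,[0.14,-0.826,-0.47],[-0.1609,-0.0979,-0.1539]]]'
python3 - <<'E'
from h import *
print(sense()["q"])
r=down(-24.7)
for p in((.5808,-.3112,.20),(.5808,-.3112,.0831)):print(p,rel(p,r))
E
```

```text
t: 13.5
tcp_pos: [0.5798, -0.2173, 0.2293]
tool_rot: [0.842, 0.54, -0.0, -0.002]
force: [0.1, -0.8, -0.6]
finger_gap: 0.149
[-0.53942283  0.52358722  1.44654762  0.00149848  1.17631652 -0.11018269]
(0.5808, -0.3112, 0.2) ([-0.85, 0.402, 0.29], [-0.0007, -0.0003, 0.0002])
(0.5808, -0.3112, 0.0831) ([-0.853, 0.407, 1.459], [-0.0007, -0.0003, 0.0002])
```

```bash
python3 -m inch '[[1,[-0.3,0.13,0.1],[0,0,0]],[1,[-0.6,0.27,0.2],[0,0,0]],[1,[-0.85,0.402,0.29],[0,0,0]],[1,[-0.85,0.402,0.29],[0,0,0]],[1,[-0.85,0.402,0.29],[0,0,0]]]'
python3 - <<'E'
from h import *
s=sense();r=R.from_quat(s["tool_rot"]);p0=s["tcp_pos"]
print(p0,s["ft_torque"])
for p in((.5808,-.3112,.16),(.5808,-.3112,.0831)):print(p,rel(p,down(-24.7)))
take("side","s11");take("scene","sc11")
for c in("sc11","s11","sc3","s3"):
    if c=="sc3": p0=np.array([.5823,-.3122,.1848])
    W=np.load(f"pics/{c}.npz")["W"].reshape(-1,3)
    q=r.inv().apply(W-p0)*1000
    q=q[(abs(q[:,0])<15)&(abs(q[:,1])<12)&(q[:,2]>30)&(q[:,2]<90)]
    for a in range(30,90,10):
        k=q[(q[:,2]>=a)&(q[:,2]<a+10)]
        if len(k):print(c,a,len(k),np.round(k.min(0),1),np.round(k.max(0),1),np.round(np.median(k,0),1))
E
```

```text
t: 14.0
tcp_pos: [0.5811, -0.3137, 0.199]
tool_rot: [0.842, 0.539, -0.0, -0.003]
force: [0.8, 0.5, -0.8]
finger_gap: 0.152
[ 0.58110289 -0.31372323  0.19899508] [ 0.00630318 -0.01560893  0.0434879 ]
(0.5808, -0.3112, 0.16) ([0.021, -0.012, 0.39], [-0.0007, -0.0004, -0.0003])
(0.5808, -0.3112, 0.0831) ([0.019, -0.008, 1.159], [-0.0007, -0.0004, -0.0003])
sc11 30 7 [-1.8  0.9 31.6] [ 5.1  3.3 38.4] [ 1.3  1.6 36.8]
sc11 40 14 [-3.4 -2.2 42.4] [ 7.5  2.7 49.7] [ 0.7  1.3 46.7]
sc11 50 11 [-4.2 -1.  52.1] [ 7.1  1.5 59.9] [ 0.2  0.3 57.3]
sc11 60 12 [-4.  -1.4 61.1] [ 7.3  1.5 69.5] [ 1.   0.3 64.9]
sc11 70 13 [-4.1 -1.4 70.1] [ 7.5  1.9 79.6] [ 2.4 -0.  75.1]
s11 30 16 [-5.8 -4.4 30.5] [ 6.5  2.4 39.9] [ 3.2 -2.8 35.4]
s11 40 16 [-1.8 -4.4 40.4] [ 6.5  3.9 49.9] [ 3.6 -2.5 45.3]
s11 50 19 [-6.1 -4.7 50.3] [ 9.4  2.5 59.6] [ 3.7 -1.9 55.2]
s11 60 19 [-4.4 -3.7 60.4] [ 8.   0.9 70. ] [ 2.7 -1.4 65.4]
s11 70 14 [-4.7 -5.1 70.5] [ 8.3  2.7 78.5] [ 2.3 -1.1 76.1]
s11 80 2 [-0.3 -0.4 80.5] [ 3.8  1.6 81. ] [ 1.8  0.6 80.8]
sc3 30 6 [-2.8  2.1 33.9] [ 4.6  3.1 38.3] [ 0.9  2.7 36.3]
sc3 40 12 [-5.4 -3.  40.7] [ 3.7  2.9 49.7] [-1.2  2.1 45.3]
sc3 50 12 [-5.1 -1.  50.4] [ 6.7  2.4 59.8] [ 1.3  1.2 55.1]
sc3 60 15 [-5.5 -1.  61.3] [ 6.1  1.8 69.7] [ 0.4  1.2 65.9]
sc3 70 10 [-5.1  0.6 71.3] [ 6.7  1.9 79. ] [-0.5  0.8 76. ]
s3 30 12 [-3.7 -6.8 30.4] [ 5.2 -1.3 39.1] [ 1.3 -4.4 36. ]
s3 40 18 [-2.7 -5.1 40.1] [ 6.2  4.1 49.9] [ 3.6 -3.3 44.8]
s3 50 14 [-3.6 -4.3 52.3] [ 9.   1.  59.1] [ 3.5 -2.2 55.6]
s3 60 18 [-4.8 -4.3 60.1] [ 6.5  2.  69.8] [ 2.8 -1.2 65. ]
s3 70 19 [-4.2 -3.3 70.6] [ 8.9 -0.  79.9] [ 2.2 -2.1 75.8]
s3 80 3 [ 1.  -3.6 80.8] [ 5.5  2.8 85. ] [ 2.3 -0.  82.3]
```

```bash
python3 -m inch '[[1,[0.02,-0.01,0.1],[0,0,0]],[1,[0.02,-0.01,0.3],[0,0,0]],[1,[0.02,-0.01,0.5],[0,0,0]],[1,[0.02,-0.01,0.7],[0,0,0]],[1,[0.02,-0.01,0.7],[0,0,0]],[1,[0.02,-0.01,0.7],[0,0,0]]]'
python3 - <<'E'
from h import *
print(sense()["force"],rel((.5808,-.3112,.085),down(-24.7)))
E
```

```text
t: 14.7
tcp_pos: [0.5813, -0.3091, 0.1301]
tool_rot: [0.841, 0.541, -0.0, -0.002]
force: [-0.4, -0.2, -0.3]
finger_gap: 0.152
[-0.42239715 -0.21700426 -0.29360336] ([-0.022, 0.006, 0.451], [-0.0005, -0.0002, 0.0004])
```

```bash
python3 -m inch '[[1,[-0.015,0,0.1],[0,0,0]],[1,[-0.015,0,0.2],[0,0,0]],[1,[-0.015,0,0.3],[0,0,0]],[1,[-0.015,0,0.38],[0,0,0]],[1,[-0.015,0,0.45],[0,0,0]],[1,[-0.015,0,0.45],[0,0,0]],[1,[-0.015,0,0.45],[0,0,0]]]'
python3 - <<'E'
from h import *
s=sense();print(s["force"],s["ft_torque"],rel((.5808,-.3112,.0831),down(-24.7)))
E
```

```text
t: 15.4
tcp_pos: [0.5805, -0.3113, 0.0851]
tool_rot: [0.841, 0.54, -0.0, -0.001]
force: [0.3, -0.3, -1.9]
finger_gap: 0.152
[ 0.34244664 -0.34002101 -1.87290981] [-0.00793057 -0.00514836  0.03380351] ([0.002, 0.002, 0.02], [-0.0004, -0.0001, 0.0003])
```

```bash
python3 -m inch '[[0.6,[0,0,0],[0,0,0]],[0.4,[0,0,0],[0,0,0]],[0,[0,0,0],[0,0,0]],[-0.2,[0,0,0],[0,0,0]],[-0.2,[0,0,0],[0,0,0]],[-0.2,[0,0,-0.2],[0,0,0]],[-0.2,[0,0,-0.6],[0,0,0]],[-0.2,[0,0,-1],[0,0,0]],[-0.2,[0,0,-1],[0,0,0]]]'
python3 - <<'E'
from h import *
print(sense()["force"],sense()["finger_gap"])
take("side","s12");take("scene","sc12");tilt("s12");tilt("sc12")
import re
src=open("fit.py").read()
src=re.sub(r"^P=.*$",'P=[np.load(f"pics/{c}12.npz")["W"].reshape(-1,3) for c in("sc","s")]',src,flags=re.M)
exec("\n".join(l for l in src.split("\n") if not l.startswith('rect("') or "handle" in l or "stand2 rim" in l))
E
```

```text
t: 16.3
tcp_pos: [0.5842, -0.314, 0.192]
tool_rot: [0.841, 0.54, 0.002, 0.005]
force: [0.9, -0.0, 0.5]
finger_gap: 0.601
[ 0.85601983 -0.01237457  0.49163014] 0.6009193953607054
s12 10.5 286 tilt 0.166 top z at x=-75: 79.6 raised 14.6 x min -71.3
s12 -36 225 tilt 0.173 top z at x=-75: 79.9 raised 14.9 x min -71.9
sc12 10.5 164 tilt 0.169 top z at x=-75: 80.5 raised 15.5 x min -71.8
sc12 -36 186 tilt 0.163 top z at x=-75: 80.1 raised 15.1 x min -71.3
stand2 rim cam 0 172 ctr [ 580.1 -310.2] size [38.2 30.3] ang 66.6 zmed 69.3
stand2 rim cam 1 114 ctr [ 580.6 -309. ] size [39.8 31.4] ang 65.9 zmed 68.1
handle cam 0 176 ctr [ 571.2 -306.8] size [21.4 23.3] ang 67.8 zmed 114.6
handle cam 1 220 ctr [ 569.1 -303.5] size [23.5 20.4] ang 53.7 zmed 118.7
handletop cam 0 55 ctr [ 566.8 -310. ] size [13.  16.2] ang 52.3 zmed 140.8
handletop cam 1 59 ctr [ 567.2 -301.7] size [23.1 13.6] ang 65.0 zmed 139.9
```

View pics/sc12.png

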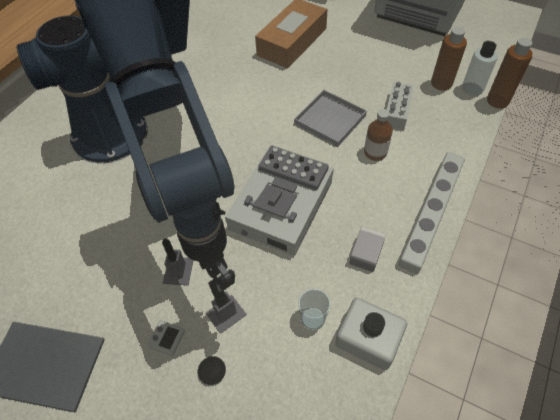

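```bash
cat >> h.py <<'E'
def cov(h,t=.17,ztop=.073,back=0):
    n=np.sin(t)*hx+np.cos(t)*Z
    p=HC-0.035*hx+ztop*Z+h/1e3*n+back/1e3*hx
    y=-hy;z=-n;return p,R.from_matrix(np.stack([np.cross(y,z),y,z],1))
E
python3 - <<'E'
from h import *
for h in(110,60,2):
    p,r=cov(h);print(h,p.round(4),rel(p,r))
for c in("s12","sc12"):
    W=np.load(f"pics/{c}.npz")["W"];q=W-HC
    f=(np.stack([q@hx,q@hy,W[...,2]],-1)*1000).reshape(-1,3)
    k=f[(f[:,0]>-70)&(f[:,0]<0)&(abs(f[:,1])<15)&(f[:,2]>82)&(f[:,2]<105)]
    c1=np.polyfit(k[:,0],k[:,2],1);print(c,len(k),k.min(0).round(1),k.max(0).round(1),c1,np.polyval(c1,-35))
E
```

```text
110 [ 0.5564 -0.0178  0.1814] ([2.571, -1.449, 0.053], [-0.0064, -0.0265, -0.0762])
60 [ 0.5569 -0.0262  0.1321] ([2.496, -1.41, 0.545], [-0.0064, -0.0265, -0.0762])
2 [ 0.5574 -0.036   0.075 ] ([2.409, -1.365, 1.117], [-0.0064, -0.0265, -0.0762])
s12 153 [-51.1  -8.6  82.2] [-6.1  9.3 93.2] [-0.13705057 83.49802091] 88.29479081417962
sc12 119 [-69.6 -13.2  82.3] [-8.5  8.4 96.4] [-5.56794938e-02  8.63336507e+01] 88.28243293728191
```

```bash
python3 -m inch '[[-0.2,[0.3,-0.1,-0.3],[0,0,0]],[-0.2,[0.6,-0.35,-0.3],[0,0,-0.02]],[-0.2,[0.9,-0.6,-0.3],[0,0,-0.04]],[-0.2,[1,-0.7,-0.3],[-0.003,-0.013,-0.06]],[-0.2,[1,-0.7,-0.3],[-0.0064,-0.0265,-0.0762]],[-0.2,[1,-0.7,-0.3],[-0.0064,-0.0265,-0.0762]]]'
python3 - <<'E'
from h import *
for h in(110,60,2):
    p,r=cov(h);print(h,p.round(4),rel(p,r))
E
```

```text
t: 17.0
tcp_pos: [0.5568, -0.188, 0.2135]
tool_rot: [0.685, 0.724, -0.059, 0.058]
force: [-0.3, -0.2, -0.5]
finger_gap: 0.598
110 [ 0.5564 -0.0178  0.1814] ([1.73, 0.091, 0.036], [-0.001, -0.0007, 0.0008])
60 [ 0.5569 -0.0262  0.1321] ([1.728, 0.095, 0.536], [-0.001, -0.0007, 0.0008])
2 [ 0.5574 -0.036   0.075 ] ([1.725, 0.098, 1.116], [-0.001, -0.0007, 0.0008])
```

```bash
python3 -m inch '[[-0.2,[0.3,0,0],[0,0,0]],[-0.2,[0.65,0.03,0],[0,0,0]],[-0.2,[1,0.05,0],[0,0,0]]]' && python3 -m inch '[[-0.2,[0.3,0.02,0.05],[0,0,0]],[-0.2,[0.6,0.045,0.1],[0,0,0]],[-0.2,[0.73,0.045,0.3],[0,0,0]],[-0.2,[0.73,0.045,0.5],[0,0,0]],[-0.2,[0.73,0.045,0.54],[0,0,0]],[-0.2,[0.73,0.045,0.54],[0,0,0]],[-0.2,[0.73,0.045,0.54],[0,0,0]]]'
python3 - <<'E'
from h import *
p,_=take("wrist","w13");tilt("w13")
for h in(60,2):
    p,r=cov(h);print(h,p.round(4),rel(p,r))
for c in("w13",):
    W=np.load(f"pics/{c}.npz")["W"];q=W-HC
    f=(np.stack([q@hx,q@hy,W[...,2]],-1)*1000).reshape(-1,3)
    k=f[(f[:,0]>-70)&(f[:,0]<0)&(abs(f[:,1])<12)&(f[:,2]>84)&(f[:,2]<95)]
    c1=np.polyfit(k[:,0],k[:,2],1);print(c,len(k),np.percentile(k,[1,50,99],axis=0).round(1),c1,np.polyval(c1,-35))
E
```

```text
t: 17.3
tcp_pos: [0.5585, -0.0927, 0.1975]
tool_rot: [0.688, 0.721, -0.058, 0.059]
force: [0.7, -0.6, -0.3]
finger_gap: 0.6
t: 18.0
tcp_pos: [0.5604, -0.0305, 0.1336]
tool_rot: [0.687, 0.722, -0.058, 0.06]
force: [-0.8, -0.3, 0.4]
finger_gap: 0.602
w13 10.5 3507 tilt 0.174 top z at x=-75: 79.6 raised 14.6 x min -72.0
w13 -36 3536 tilt 0.173 top z at x=-75: 79.5 raised 14.5 x min -72.0
60 [ 0.5569 -0.0262  0.1321] ([0.046, -0.035, 0.011], [-0.0001, -0.0003, -0.0002])
2 [ 0.5574 -0.036   0.075 ] ([0.045, -0.035, 0.591], [-0.0001, -0.0003, -0.0002])
w13 1439 [[-50.8  -7.9  84.2]
 [-29.7  -0.1  87.8]
 [ -9.5   7.4  91.9]] [-0.16953318 82.794965  ] 88.72862642741576
```

View pics/w13.png

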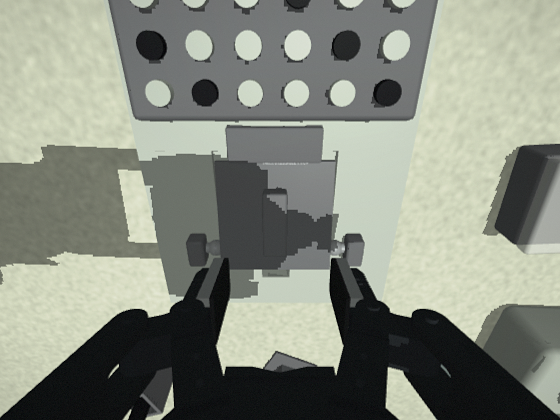

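```bash
python3 -m inch '[[0.2,[0.045,-0.035,0.1],[0,0,0]],[0.2,[0.045,-0.035,0.2],[0,0,0]],[0.2,[0.045,-0.035,0.3],[0,0,0]],[0.2,[0.045,-0.035,0.4],[0,0,0]],[0.2,[0.045,-0.035,0.5],[0,0,0]],[0.2,[0.045,-0.035,0.5],[0,0,0]],[0.2,[0.045,-0.035,0.5],[0,0,0]]]'
python3 - <<'E'
from h import *
take("side","s14");tilt("s14")
print(sense()["force"],sense()["finger_gap"])
for h in(2,):
    p,r=cov(h);print(h,p.round(4),rel(p,r))
E
```

```text
t: 18.75
tcp_pos: [0.5563, -0.0338, 0.0828]
tool_rot: [0.686, 0.722, -0.059, 0.06]
force: [-0.1, 0.2, -0.0]
finger_gap: 0.4
s14 10.5 260 tilt 0.171 top z at x=-75: 79.8 raised 14.8 x min -71.2
s14 -36 131 tilt 0.161 top z at x=-75: 79.0 raised 14.0 x min -62.0
[ 0.1915274  -1.11722044  0.93377266] 0.40012572897827553
2 [ 0.5574 -0.036   0.075 ] ([-0.009, 0.007, 0.085], [-0.0003, -0.0003, 0.0001])
```

```bash
python3 -m inch '[[0.2,[-0.005,0.005,0.04],[0,0,0]],[0.2,[-0.005,0.005,0.085],[0,0,0]],[0.2,[-0.005,0.005,0.085],[0,0,0]],[0.2,[-0.005,0.005,0.085],[0,0,0]],[0.4,[-0.005,0.005,0.085],[0,0,0]],[0.6,[-0.005,0.005,0.085],[0,0,0]],[0.8,[-0.005,0.005,0.085],[0,0,0]],[1,[-0.005,0.005,0.085],[0,0,0]],[1,[-0.005,0.005,0.085],[0,0,0]],[1,[-0.005,0.005,0.085],[0,0,0]],[1,[-0.005,0.005,0.085],[0,0,0]]]' 40
python3 - <<'E'
from h import *
take("side","s15");tilt("s15");take("wrist","w15");tilt("w15")
s=sense();print(s["force"],s["ft_torque"],s["finger_gap"]*85)
r=R.from_quat(s["tool_rot"])
print("draw",r.inv().apply(-hx*.14+Z*.015).round(3),r.inv().apply(Z).round(3))
E
```

```text
t: 19.9
tcp_pos: [0.5572, -0.0356, 0.0751]
tool_rot: [0.686, 0.722, -0.058, 0.06]
force: [0.2, 0.4, 2.5]
finger_gap: 0.175
s15 10.5 298 tilt 0.177 top z at x=-75: 79.9 raised 14.9 x min -71.8
s15 -36 108 tilt 0.168 top z at x=-75: 79.4 raised 14.4 x min -37.1
w15 10.5 3676 tilt 0.172 top z at x=-75: 79.3 raised 14.3 x min -58.2
w15 -36 3658 tilt 0.172 top z at x=-75: 79.3 raised 14.3 x min -58.5
[-1.01447931  0.90612236  1.8003539 ] [0.13449854 0.0049598  0.03170852] 14.646320268394254
draw [-0.141 -0.     0.009] [-0.167 -0.002 -0.986]
```

View pics/w15.png

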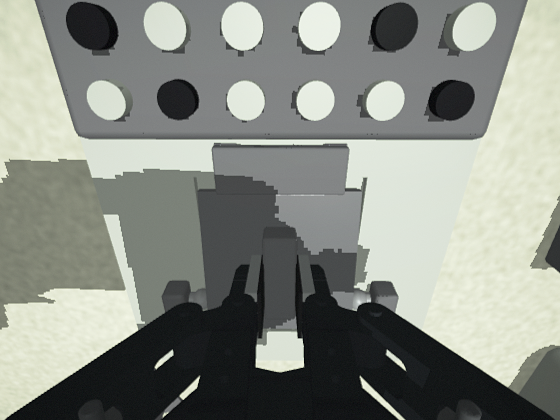

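```bash
python3 -m inch '[[1,[-0.035,0,0.002],[0,0,0]],[1,[-0.07,0,0.004],[0,0,0]],[1,[-0.105,0,0.006],[0,0,0]],[1,[-0.145,0,0.009],[0,0,0]],[1,[-0.145,0,0.009],[0,0,0]],[1,[-0.145,0,0.009],[0,0,0]]]'
python3 - <<'E'
from h import *
take("side","s16");tilt("s16");take("wrist","w16")
s=sense();print(s["force"],s["ft_torque"],s["finger_gap"]*85)
r=R.from_quat(s["tool_rot"]);print(r.inv().apply(Z).round(3))
E
```

```text
t: 20.6
tcp_pos: [0.5579, -0.0508, 0.0767]
tool_rot: [0.686, 0.722, -0.059, 0.061]
force: [-0.7, -1.3, 2.7]
finger_gap: 0.171
s16 10.5 282 tilt 0.179 top z at x=-75: 78.9 raised 13.9 x min -71.8
s16 -36 155 tilt 0.184 top z at x=-75: 79.3 raised 14.3 x min -49.1
[ 0.5085871  -0.43169757  3.28511288] [-0.10127647  0.0386906  -0.01129286] 14.894522891985376
[-0.168 -0.002 -0.986]
```

View pics/w16.png

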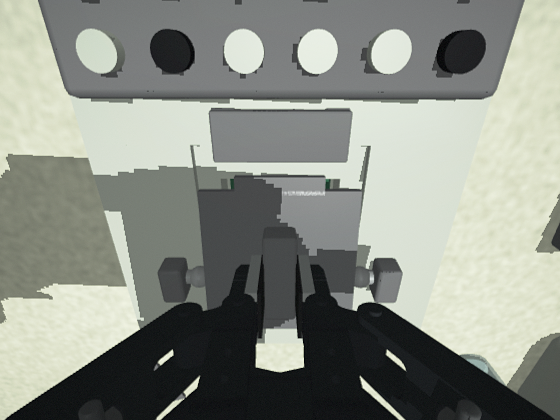

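```bash
python3 -m inch '[[1,[-0.01,0,-0.08],[0,0,0]],[1,[-0.035,0,-0.2],[0,0,0]],[1,[-0.08,0,-0.5],[0,0,0]],[1,[-0.12,0,-0.8],[0,0,0]],[1,[-0.15,0,-0.986],[0,0,0]],[1,[-0.15,0,-0.986],[0,0,0]]]'
python3 - <<'E'
from h import *
q,_=take("side","s17")
s=sense();print(s["force"],s["finger_gap"]*85)
for p in((.54,.15,.21),(.5395,.331,.15),(.5395,.331,.013)):print(p,rel(p,down(-9.7)))
E
```

```text
t: 21.3
tcp_pos: [0.5597, -0.0484, 0.1797]
tool_rot: [0.686, 0.722, -0.057, 0.063]
force: [-1.0, 0.2, -0.2]
finger_gap: 0.179
[-0.03596163 -0.36275398 -0.21198441] 14.981897847096057
(0.54, 0.15, 0.21) ([1.907, -0.083, -0.651], [0.0031, 0.0267, 0.035])
(0.5395, 0.331, 0.15) ([3.79, 0.003, -0.363], [0.0031, 0.0267, 0.035])
(0.5395, 0.331, 0.013) ([4.02, 0.002, 0.987], [0.0031, 0.0267, 0.035])
```

View pics/s17.png

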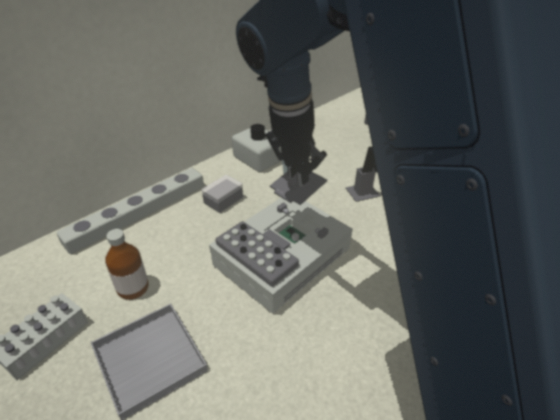

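```bash
python3 -m inch '[[1,[0.3,0,-0.2],[0,0,0]],[1,[0.65,-0.04,-0.4],[0.001,0.013,0.017]],[1,[1,-0.06,-0.45],[0.0031,0.0267,0.035]],[1,[1,-0.06,-0.45],[0.0031,0.0267,0.035]],[1,[1,-0.06,-0.45],[0.0031,0.0267,0.035]]]'
python3 - <<'E'
from h import *
for p in((.54,.2,.21),(.5395,.331,.15),(.5395,.331,.013)):print(p,rel(p,down(-9.7)))
E
```

```text
t: 21.85
tcp_pos: [0.5455, 0.0572, 0.2026]
tool_rot: [0.764, 0.645, -0.002, -0.002]
force: [0.1, 0.1, -0.6]
finger_gap: 0.175
(0.54, 0.2, 0.21) ([1.399, -0.293, -0.075], [-0.0009, 0.0003, 0.0003])
(0.5395, 0.331, 0.15) ([2.69, -0.513, 0.524], [-0.0009, 0.0003, 0.0003])
(0.5395, 0.331, 0.013) ([2.693, -0.506, 1.894], [-0.0009, 0.0003, 0.0003])
```

```bash
python3 -m inch '[[1,[0.3,-0.06,0],[0,0,0]],[1,[0.65,-0.13,0],[0,0,0]],[1,[1,-0.2,0],[0,0,0]]]' && python3 -m inch '[[1,[0.35,-0.06,0],[0,0,0]],[1,[0.7,-0.13,0],[0,0,0]],[1,[1,-0.2,0.2],[0,0,0]]]' && python3 -m inch '[[1,[0.3,-0.05,0.1],[0,0,0]],[1,[0.65,-0.1,0.3],[0,0,0]],[1,[0.68,-0.1,0.6],[0,0,0]],[1,[0.68,-0.1,0.6],[0,0,0]],[1,[0.68,-0.1,0.6],[0,0,0]]]'
python3 - <<'E'
from h import *
print(rel((.5395,.331,.013),down(-9.7)))
take("side","s18");take("scene","sc18")
E
```

```text
t: 22.15
tcp_pos: [0.5436, 0.1588, 0.2027]
tool_rot: [0.765, 0.644, -0.002, -0.001]
force: [0.3, -0.5, -1.0]
finger_gap: 0.172
t: 22.45
tcp_pos: [0.543, 0.2624, 0.1851]
tool_rot: [0.764, 0.645, 0.001, 0.001]
force: [0.9, 0.7, 0.7]
finger_gap: 0.176
t: 22.95
tcp_pos: [0.5418, 0.3287, 0.1227]
tool_rot: [0.764, 0.645, -0.003, -0.001]
force: [0.3, -0.1, 0.3]
finger_gap: 0.175
([0.021, -0.02, 1.097], [-0.0009, 0.0004, -0.0001])
```

View pics/sc18.png

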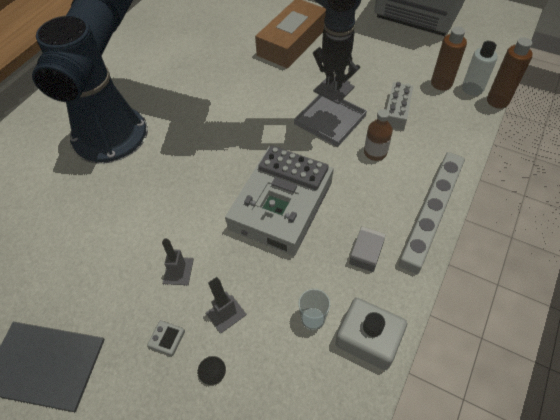

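```bash
python3 -m inch '[[1,[0.02,-0.02,0.2],[0,0,0]],[1,[0.02,-0.02,0.4],[0,0,0]],[1,[0.02,-0.02,0.6],[0,0,0]],[1,[0.02,-0.02,0.8],[0,0,0]],[1,[0.02,-0.02,0.95],[0,0,0]],[1,[0.02,-0.02,0.95],[0,0,0]],[1,[0.02,-0.02,0.95],[0,0,0]]]'
python3 - <<'E'
from h import *
s=sense();print(s["force"],rel((.5395,.331,.0125),down(-9.7)))
q,_=take("side","s19");W=np.load("pics/s19.npz")["W"].reshape(-1,3)
cv2.imwrite("pics/z19.png",cv2.resize(q[280:420,60:240],None,fx=4,fy=4))
E
```

```text
t: 23.75
tcp_pos: [0.5412, 0.3321, 0.0297]
tool_rot: [0.765, 0.644, -0.0, -0.001]
force: [0.4, -0.1, -0.2]
finger_gap: 0.174
[ 0.44357777 -0.09469054 -0.24081789] ([-0.014, -0.014, 0.173], [-0.0003, -0.0001, -0.0002])
```

View pics/z19.png

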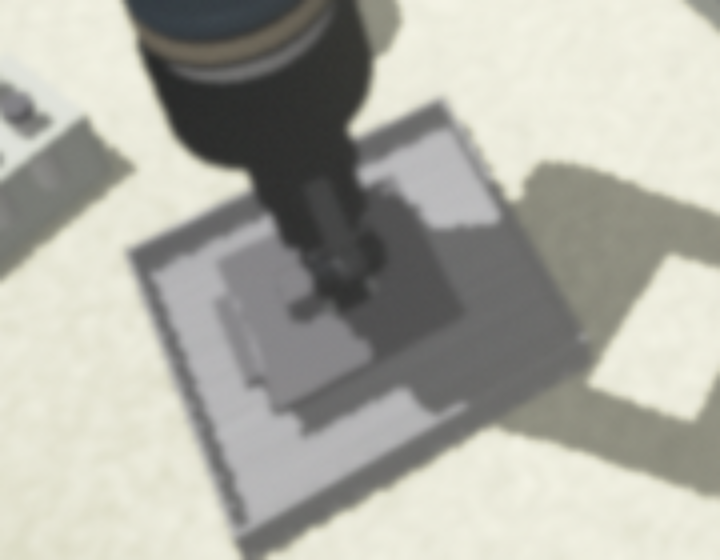

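```bash
python3 -m inch '[[1,[-0.01,-0.01,0.06],[0,0,0]],[1,[-0.01,-0.01,0.12],[0,0,0]],[1,[-0.01,-0.01,0.18],[0,0,0]],[1,[-0.01,-0.01,0.18],[0,0,0]],[1,[-0.01,-0.01,0.18],[0,0,0]]]' && python3 -m inch '[[0.6,[0,0,0],[0,0,0]],[0.4,[0,0,0],[0,0,0]],[0.2,[0,0,0],[0,0,0]],[0,[0,0,0],[0,0,0]],[0,[0,0,-0.1],[0,0,0]],[0,[0,0,-0.4],[0,0,0]],[0,[0,0,-0.7],[0,0,0]],[0,[0,0,-1],[0,0,0]],[0,[0,0,-1],[0,0,0]]]'
```

```text
t: 24.3
tcp_pos: [0.539, 0.3315, 0.0107]
tool_rot: [0.764, 0.645, -0.001, -0.001]
force: [-0.0, 0.2, -0.3]
finger_gap: 0.176
t: 25.2
tcp_pos: [0.5427, 0.3329, 0.1164]
tool_rot: [0.764, 0.645, 0.004, 0.001]
force: [-0.2, 0.3, -0.4]
finger_gap: 0.499
```

```bash
python3 -m inch '[[0,[0.3,0,-0.4],[0,0,0]],[0,[0.6,0,-0.8],[0,0,0]],[0,[1,0,-1],[0,0,0]],[0,[1,0,-1],[0,0,0]],[0,[1,0,-1],[0,0,0]]]'
python3 - <<'E'
from h import *
q,_=take("side","s20");p,_=take("scene","sc20")
cv2.imwrite("pics/z20.png",np.hstack([cv2.resize(q[280:420,60:240],None,fx=3,fy=3),cv2.resize(p[235:340,145:260],None,fx=3,fy=4)]))
C=np.array([.5398,.3314]);a=D(-9.7)
for c in("s20","sc20"):
    W=np.load(f"pics/{c}.npz")["W"].reshape(-1,3)
    d=W[:,:2]-C;X=np.stack([d@[np.cos(a),np.sin(a)],d@[-np.sin(a),np.cos(a)],W[:,2]],1)*1000
    k=X[(abs(X[:,0])<68)&(abs(X[:,1])<68)&(X[:,2]>6)&(X[:,2]<11.5)];rb=X[(abs(X[:,0])<60)&(abs(X[:,1])<60)&(X[:,2]>18)&(X[:,2]<35)]
    A=np.c_[k[:,:2],np.ones(len(k))];co=np.linalg.lstsq(A,k[:,2],rcond=None)[0]
    print(c,len(k),np.percentile(k,[1,50,99],axis=0).round(1),"slopes",co.round(3),"rib",np.percentile(rb,[2,50,98],axis=0).round(1))
    m=W[(np.hypot(W[:,0]-.575,W[:,1]+.308)<.04)]
    for lo in(85,100,115,130):
        k=m[(m[:,2]*1000>lo)&(m[:,2]*1000<lo+15)];print("  handle",lo,np.median(k,0).round(4) if len(k) else 0,(k[:,2].max()*1000).round(1) if len(k) else '')
E
```

```text
t: 25.7
tcp_pos: [0.556, 0.4304, 0.2108]
tool_rot: [0.764, 0.645, -0.001, -0.001]
force: [-0.0, -0.9, -0.4]
finger_gap: 0.503
s20 1685 [[-40.6 -36.6   6.1]
 [ -8.8   7.6   7.9]
 [ 39.   48.9  10.6]] slopes [-2.000e-03  1.000e-03  7.899e+00] rib [[ -9.8 -18.   18.4]
 [ -3.1   3.2  23.3]
 [  6.4  24.   25.8]]
  handle 85 0 
  handle 100 0 
  handle 115 0 
  handle 130 0 
sc20 454 [[-65.1 -52.5   6. ]
 [  5.3  -5.2   8.1]
 [ 59.2  64.7  11.2]] slopes [-1.000e-03  2.000e-03  8.176e+00] rib [[-10.3 -21.   18.3]
 [ -1.2   0.   23.6]
 [  7.2  21.6  28.7]]
  handle 85 [ 0.5798 -0.3117  0.0925] 99.3
  handle 100 [ 0.5775 -0.3103  0.1088] 114.7
  handle 115 [ 0.5765 -0.3093  0.1222] 129.8
  handle 130 [ 0.5708 -0.3072  0.1407] 144.8
```

View pics/z20.png

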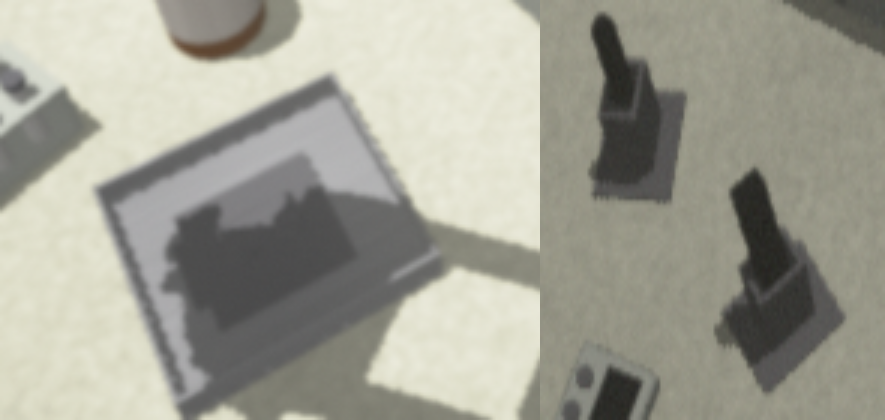

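Run:
```python
from h import *
print(sense()["qd"].round(3),sense()["t"]);print(sign_off())
```

```text
[-0.01   0.003  0.009  0.002 -0.     0.003] 25.8
the job is handed in; nothing more can be done
None
```

I pried the cover out of its clips with the pry tool, put the tool back in its stand, and laid the cover in the tray. The job was handed in at about 25.8 s; `sign_off` gives no verdict, so the results below are my own checks.

- **Prying:** The blade lifted the front edge 18 to 19 mm, with the cover tilted about 0.21 rad. No finger was on the cover. After the blade came out it rested on the clip noses at about 0.17 rad.
- **Cover:** I gripped it by the rib, drew it about 15 mm to heater -x and lifted it. It now lies rib up in the tray. The plate's top is about 8 mm above the bench, so the underside is about 3 mm up. The slopes are under 0.005 rad, and it sits within a few mm of the tray's centre.
- **Pry tool:** It stands blade down in its own stand but leans. A noisy fit gave up to about 0.19 rad. By the given sizes the pocket can let it lean about 0.18 rad at most, and the limit is 0.25 rad. I saw no slip in the grip when I compared the blade before and after prying.
- **Other things on the bench:** They looked undisturbed in the scene picture taken over the tray. I did not measure their positions again at the end.
- **Robot:** The gripper was clear at about 0.21 m when I handed in.

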